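# Send the wagon cases off on the latching sled

### The arm

A 6-joint arm with a two-finger parallel gripper is mounted at the origin on the work surface. World frame = base frame: x ahead of the robot, y to its left, z up, the work surface at z = 0. Lengths are in m, angles in rad, forces in N, time in s.
With the tool pointing down it reaches from about 0.35 to 0.775 m from the base axis. Payload 5.5 kg.
Tool frame: the origin (TCP) lies on the centre line of the jaws, within the pads' length; the fingertips stand 22 mm ahead of it and the grasp point (between the pads) lies 3 mm ahead of it (arm.tip_reach is the distance from the TCP to the fingertips, in m); z points along the fingers, y is the line along which they close (so a half turn about z gives the same grasp; the last joint's range is limited). The gripper opens to 85 mm and grips with 20 to 120 N. Pads are 22 mm wide; open, the fingers measure 114 mm over their backs; the gripper's body (76 mm by 85 mm) begins 54 mm behind the grasp point. The pads swing forward as they close: fully open they stand 13 mm farther back than shut.
Start: joints at [-1.26, 0.313, 0.046, 1.304, 0, 1.431], TCP at [0.251, -0.518, 0.253] pointing down, gripper open.
Joint ranges: [-2.76, 2.76], [-0.86, 1.69], [-1.03, 1.26], [-2.2, 2.34], [-1.47, 1.5], [-3.14, 3.14]. Speed limits (rad/s): [2.57, 2.57, 3.14, 3.14, 3.14, 3.14].

### API

Orientations are given as a rotation vector (axis times angle).
In Python, from workcell import arm gives the robot as it stands.
- The arm moves only by the shell command python3 -m inch 'ROWS' [OPENING] [FORCE]. ROWS is JSON, a list of rows, each a list of 6 numbers: the shift along the tool's x, y, z in cm, then the turn, a rotation vector about the tool's x, y, z in rad. In form: [[tx, ty, tz, ax, ay, az], ...]. A call has 1 to 20 rows; each row is the pose to reach, as a shift and turn from the pose commanded when the call began, along the tool's axes at that moment; what a row does not reach only later rows make up. A row lasts 1/10 s, in which the tool goes at most 50 mm and 8.59 degrees, less where a joint would pass 70% of its speed; a pose out of reach is approached as far as the arm can. A call with a gripper value outside its range is refused whole. OPENING is the opening, from 0 (shut) to 1 (fully open), set as the call begins (- or left out, the last holds). The fingers move at their own pace and stop on an object; FORCE is the grip in N (left out, the last holds). Time passes only in rows, so rows that repeat a pose let the fingers close. It gives the time, the measured TCP pose, the force, the opening and the grip force at its end, in the units of the state.
- arm.read_state(): the state, without advancing time (a new reading comes with each control period).
- arm.camera(name): name is "scene" or "top" or "wrist"; returns the picture (480x640x3 uint8, red, green, blue); there is no depth.
- arm.camera_info(name): a dict with "fx", "fy", "cx", "cy" (pixels), "position" and "orientation" of the camera in the world. Camera axes: x right, y down, z forward; pixel columns grow to the right and rows downward; lengths in m; the calibration is good to about 2 mm. The wrist camera is an equidistant fisheye: a pixel r from the principal point sees the ray r / f radians off the axis. A picture is of the moment at which its call begins: read the wrist's pose just before it. camera_info takes no time and is no camera call; for the wrist camera it gives the pose at the moment of the call.
- arm.job_done(): hands the job in; it is judged then, once.
The state is a dict: "clock": time; "joint_positions": joint angles; "qd": joint speeds; "joint_efforts": joint torques, N m; "eef_pos": TCP position; "tcp_rot": TCP orientation; "wrist_force": force on the tool from outside, world axes, zero at the start; "torque": the same for the moment, N m; "width": finger opening in m; "grip_force": force on a finger pad.
Only numpy, scipy, OpenCV 4.12 (cv2) and the standard library are available. Lean on these libraries where they do the work, as an engineer would, in place of code of your own. Each camera call takes 0.05 s, during which the arm holds its last target. There are 200 camera calls.

### The job

Pinch the sled's orange latch tab, bring the sled from the red mark to the next notch, at the yellow mark, with the paint tin still lying on it and let the latch click in; then lift the tin off and lay it flat on the middle of the small brown mat. With the sled locked at yellow, stack all the model-wagon cases flat (either way up) in one square column centred on the sled's pallet with their long sides across the rail, then pinch the latch again and slide the loaded sled on to the green mark so that it locks there with the column still square. Leave the jars and the locomotive standing where they are.

Things in the scene. Friction and masses are not known exactly. Their poses are not given: they have to be found in the camera images.
- sled (a joint): Sled travel on its rail, m, from the red end to the green end. Notches: 0 = red, 0.09 = yellow, 0.18 = green mark (a white pointer at the handle shows it); it runs about 4 mm past the end marks. In a notch it has 2 mm play either way and is locked unless the tab is pressed; pressed, it slides with about 2 N of friction.
- tab (a joint): Press of the orange latch tab towards the black lug, m: 0 = out (locked in a notch), 0.0055 = its pin rides on the rail between notches, 0.008 = fully pressed; the sled is free above about 0.006. A spring of 4 N (out) to 7 N (pressed) pushes it out; let go within about 3 mm of a mark, it springs into the notch by itself.
- grip (a point): Sled handle, moves with the sled: the point to pinch, 60 mm above the table. Black upright lug (fixed on the sled, 16 x 32 mm) at +x, orange tab (12 x 30 mm) at -x, both up to 82 mm high. Outer faces 44 mm apart released, 36 mm pressed; this point is midway between them when pressed. x = from tab to lug (squeeze along it), y = slide direction towards green, z up.
- pallet (a point): Wooden pallet of the sled (116 mm along x, 78 mm along y): centre of its flat top, 36 mm above the table, 130 mm further along +y than the handle. It moves with the sled, over a fixed rail plate about 440 mm long, 150 mm wide and 8 mm high. x across the rail, y along it, z up.
- tin_mid (a point): Flat closed steel paint tin with a blue panel and four colour dots on its lid, 100 (x) x 64 (y) x 30 mm high, about 0.22 kg: its centre, half-way up. It starts lying on the pallet.
- tin_mat: Small brown ribbed rubber mat lying on the table, fixed, 130 (x) x 170 (y) x 4 mm: origin at the centre of its underside, z up; its top is 4 mm above the table.
- caseA_mid (a point): Closed dark red model-wagon case with a paper label on its lid, 110 (x) x 64 (y) x 32 mm high, 0.1 to 0.35 kg: its centre, half-way up; z points out of the lid. May be absent.
- caseB_mid (a point): Closed blue model-wagon case with a paper label on its lid, 110 (x) x 64 (y) x 36 mm high, 0.1 to 0.35 kg: its centre, half-way up; z points out of the lid. May be absent.
- caseC_mid (a point): Closed yellow model-wagon case with a paper label on its lid, 110 (x) x 64 (y) x 40 mm high, 0.1 to 0.35 kg: its centre, half-way up; z points out of the lid. May be absent.
- caseD_mid (a point): Closed grey model-wagon case with a paper label on its lid, 110 (x) x 64 (y) x 44 mm high, 0.1 to 0.35 kg: its centre, half-way up; z points out of the lid. May be absent.
- caseE_mid (a point): Closed purple model-wagon case with a paper label on its lid, 110 (x) x 64 (y) x 36 mm high, 0.1 to 0.35 kg: its centre, half-way up; z points out of the lid. May be absent.
- jar0: Bystander: loose small paint jar, 38 mm in diameter and 62 mm high, origin at the centre of its underside.
- jar1: Bystander: loose small paint jar, 38 mm in diameter and 62 mm high, origin at the centre of its underside.
- jar2: Bystander: loose small paint jar, 38 mm in diameter and 62 mm high, origin at the centre of its underside.
- jar3: Bystander: loose small paint jar, 38 mm in diameter and 62 mm high, origin at the centre of its underside.
- loco: Bystander: loose model locomotive, about 34 x 150 x 65 mm, long along its y, origin at the centre of its underside.
Mind the look-alikes: they are no part of the job. Several things look just like the part that bears caseE_mid: the one meant starts farthest to the robot's right.

How it is judged:
By the outcome, as a careful person would: the job done as asked, in the order asked, and still so for the second after the job is handed in, with the robot touching nothing.
Of caseA, caseB, caseC, caseD, caseE only 4 to 5 are there at a start; the rules pass over those that are not, and their reading is None.
At some moment in a run one of caseA, caseB, caseC, caseD, caseE may be knocked a few centimetres aside while the robot is not near it.
Once in a run the grip may slacken for a moment while it holds something.
It also fails if it takes over 210 s, if anything falls off the work surface, if the arm or the gripper's body presses on something with over 40 N, if the wrist force passes 120 N, or if a joint passes its speed limit or range.

## Working session

There is one attempt and no reset: what is moved stays moved. The work goes in short steps, Python scripts to look and compute and a shell command to move; the robot and the scene stay as the last step left them, time stands still between calls to the robot, and variables do not carry over. Pictures are saved under pics/ and viewed, at most 14 in all, crops included, and the job is handed in when it is done.

```bash
mkdir -p pics; ls
python3 - <<'E'
from workcell import arm
import cv2
for n in ("scene","top"):
    im=arm.camera(n); cv2.imwrite(f"pics/{n}0.png",im[:,:,::-1]); print(n,arm.camera_info(n))
print(arm.read_state())
E
```

```text
pics
scene {'fx': 495.59635554592313, 'fy': 495.59635554592313, 'cx': 320.4773908846761, 'cy': 236.08130066355199, 'position': array([1.31870048, 0.1080066 , 1.01817148]), 'orientation': array([-1.78804262, -1.83681398,  0.68322064])}
top {'fx': 604.3372435989688, 'fy': 604.3372435989688, 'cx': 323.87695339387557, 'cy': 239.7983320020926, 'position': array([0.33713624, 0.08197078, 1.76762246]), 'orientation': array([-2.12993741,  2.19332985, -0.09195428])}
{'clock': 0.1, 'joint_positions': array([-1.25961286e+00,  3.13935724e-01,  4.51446821e-02,  1.30363104e+00,
       -4.40648719e-06,  1.43117642e+00]), 'qd': array([ 0.00161104, -0.00145866,  0.00454417,  0.00039973, -0.00028636,
       -0.0008896 ]), 'joint_efforts': array([ 2.39486166e-03, -4.81726205e+01,  2.99243796e+01,  1.27654412e-02,
       -2.04221155e-04, -5.14169528e-06]), 'eef_pos': array([ 0.25037488, -0.51717368,  0.2525134 ]), 'tcp_rot': array([-3.06054577e+00, -7.01777449e-01,  2.25574877e-04]), 'wrist_force': array([ 0.04097644, -0.20566171,  0.04618111]), 'torque': array([ 0.04298433, -0.01764339, -0.01476905]), 'grip_force': 0.0, 'width': 0.08521428201781273}
```

View pics/top0.png

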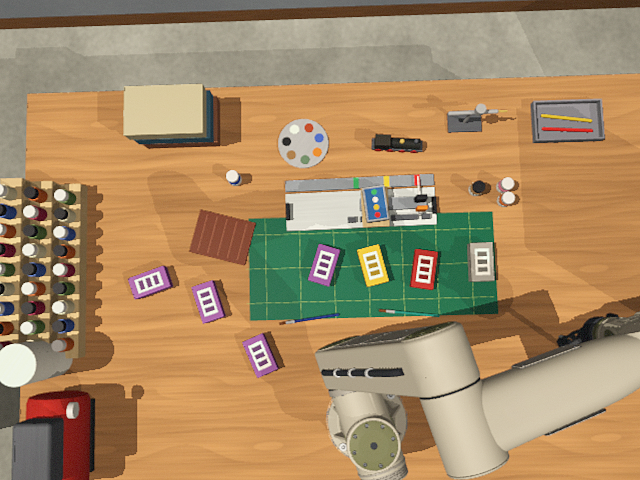

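View pics/scene0.png

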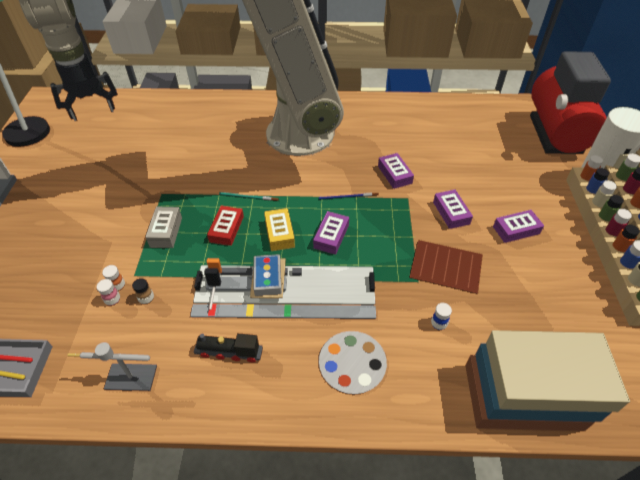

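The top view shows these, in pixels:
- The sled's handle is at about (421,203), with the tin on the pallet at (375,203). The marks run red (417,181), yellow (387,181), green (357,181).
- The cases are grey (482,261), red (425,269), yellow (373,265) and purple (324,265), which is the rightmost purple one. There is no blue case.
- The mat is at (222,237).

Next I'll fit the poses by silhouette.

```bash
cat > h.py <<'E'
import numpy as np, cv2
from scipy.spatial.transform import Rotation as R
from scipy.optimize import minimize
from workcell import arm
def proj(P,ci):
    p=R.from_rotvec(ci['orientation']).inv().apply(np.atleast_2d(P)-ci['position'])
    if ci.get('fish'):
        r=np.hypot(p[:,0],p[:,1])+1e-12; s=np.arctan2(r,p[:,2])/r
        return np.c_[ci['fx']*p[:,0]*s+ci['cx'],ci['fy']*p[:,1]*s+ci['cy']]
    return np.c_[ci['fx']*p[:,0]/p[:,2]+ci['cx'],ci['fy']*p[:,1]/p[:,2]+ci['cy']]
def back(uv,z,ci):
    uv=np.atleast_2d(np.array(uv,float)); d=np.c_[(uv[:,0]-ci['cx'])/ci['fx'],(uv[:,1]-ci['cy'])/ci['fy'],np.ones(len(uv))]
    if ci.get('fish'):
        r=np.hypot(d[:,0],d[:,1])+1e-12; d=np.c_[d[:,:2]*(np.sin(r)/r)[:,None],np.cos(r)]
    d=R.from_rotvec(ci['orientation']).apply(d)
    return ci['position']+d*((z-ci['position'][2])/d[:,2])[:,None]
def info(n):
    c=dict(arm.camera_info(n)); c['fish']=(n=='wrist'); return c
def shot(n):
    c=info(n); return arm.camera(n),c
def box(x,y,yaw,dx,dy,z0,z1):
    c,s=np.cos(yaw),np.sin(yaw)
    return np.array([[x+c*a*dx/2-s*b*dy/2,y+s*a*dx/2+c*b*dy/2,z] for z in(z0,z1) for a in(-1,1) for b in(-1,1)])
HUE={'red':(172,6,100,40),'yellow':(21,29,110,80),'purple':(132,160,70,30),'grey':(0,180,0,90)}
def mask(im,col):
    h=cv2.cvtColor(im,cv2.COLOR_RGB2HSV); a,b,s,v=HUE[col]; H=h[:,:,0]
    if col=='grey': m=(h[:,:,1]<45)&(h[:,:,2]>70)
    else:
        m=((H>=a)&(H<=b)) if a<b else ((H>=a)|(H<=b)); m=m&(h[:,:,1]>s)&(h[:,:,2]>v)
    return m.astype(np.uint8)
def fit(ims,col,x0,dims,z0):
    """ims: list of (image,info); x0=(x,y,yaw); silhouette fit of a box -> x,y,yaw,IoU"""
    K=4; data=[]
    for im,ci in ims:
        u,v=proj([x0[0],x0[1],z0+dims[2]/2],ci)[0]; w=int(1.0*np.ptp(proj(box(*x0,*dims[:2],z0,z0+dims[2]),ci),axis=0).max())
        u0,v0=max(0,int(u)-w),max(0,int(v)-w); m=mask(im[v0:v0+2*w,u0:u0+2*w],col)
        n,l,st,ce=cv2.connectedComponentsWithStats(m)
        i=1+np.argmin([np.hypot(*(ce[k]-[u-u0,v-v0]))-0.05*st[k,4]**.5*3 if st[k,4]>30 else 999 for k in range(1,n)])
        cs,_=cv2.findContours((l==i).astype(np.uint8),cv2.RETR_EXTERNAL,cv2.CHAIN_APPROX_NONE)
        mm=np.zeros_like(m); cv2.drawContours(mm,cs,-1,1,-1)
        M=cv2.warpAffine(mm,np.array([[K,0,(K-1)/2],[0,K,(K-1)/2.]]),(m.shape[1]*K,m.shape[0]*K),flags=cv2.INTER_NEAREST)
        data.append((M,ci,u0,v0))
    def cost(p):
        t=0
        for M,ci,u0,v0 in data:
            q=(proj(box(*p,*dims[:2],z0,z0+dims[2]),ci)-[u0,v0]+.5)*K-.5
            A=np.zeros_like(M); cv2.fillConvexPoly(A,cv2.convexHull((q*16).astype(np.int32)),1,shift=4)
            t+=1-(A&M).sum()/(A|M).sum()
        return t/len(data)
    best=min((minimize(cost,np.array(x0)+[0,0,d],method='Nelder-Mead',options=dict(initial_simplex=np.array(x0)+[0,0,d]+np.array([[0,0,0],[.015,0,0],[0,.015,0],[0,0,.2]]),xatol=1e-4,fatol=1e-4)) for d in(-.3,0,.3)),key=lambda r:r.fun)
    return np.r_[best.x,1-best.fun]
def rel(target,yawtool):
    """tool-frame shift (cm) from commanded-ish current pose to target xyz, and turn about tool z to bring tool y-axis to world heading yawtool (mod pi)"""
    s=arm.read_state(); r=R.from_rotvec(s['tcp_rot']); d=r.inv().apply(np.array(target)-s['eef_pos'])*100
    yv=r.apply([0,1,0]); a=np.arctan2(yv[1],yv[0]); t=-(yawtool-a); t=(t+np.pi/2)%np.pi-np.pi/2
    return np.round(d,2),round(t,3),s['joint_positions'][5]
E
python3 - <<'E'
from h import *
ci=[info(n) for n in("scene","top")]; ims=[cv2.imread(f"pics/{n}0.png")[:,:,::-1].copy() for n in("scene","top")]
L=list(zip(ims,ci)); T=ci[1]
for col,uv,d,n in(('red',(425,269),.032,'A'),('yellow',(373,265),.040,'C'),('grey',(482,261),.044,'D'),('purple',(324,265),.036,'E')):
    x,y,_=back(uv,d,T)[0]; 
    for nm,LL in(('both',L),('top',L[1:]),('sc',L[:1])): print(n,nm,np.round(fit(LL,col,(x,y,0.),(.11,.064,d),0),4))
for nm,uv,z in(('red',(417,181),.01),('yel',(387,181),.01),('grn',(357,181),.01),('lug',(421,198),.08),('tab',(421,207),.08),('tin',(375,203),.066),
 ('jar0',(508,184),.062),('jar1',(508,198),.062),('jar2',(479,186),.062),('jar3',(233,177),.062),('loco',(398,143),.06),
 ('matTL',(200,210),.004),('matTR',(255,222),.004),('matBR',(245,264),.004),('matBL',(190,251),.004),
 ('rTR',(435,174),.008),('rTL',(285,181),.008),('rBR',(437,223),.008),('rBL',(286,231),.008)): print(nm,np.round(back(uv,z,T)[0],3))
im=ims[1]; a=cv2.resize(im[165:240,275:445],None,fx=4.7,fy=4.7,interpolation=cv2.INTER_CUBIC); b=cv2.resize(ims[0][250:330,185:385],None,fx=3.9,fy=3.0,interpolation=cv2.INTER_CUBIC)
w=max(a.shape[1],b.shape[1]); o=np.zeros((a.shape[0]+b.shape[0],w,3),np.uint8); o[:a.shape[0],:a.shape[1]]=a; o[a.shape[0]:,:b.shape[1]]=b
cv2.imwrite("pics/crop1.png",o[:600,:800,::-1]); print(o.shape)
E
```

```text
A both [ 0.422  -0.1777 -0.1671  0.9379]
A top [ 0.4217 -0.178  -0.1779  0.9535]
A sc [ 0.4223 -0.1775 -0.1415  0.9277]
C both [ 0.4367 -0.0303  0.238   0.9599]
C top [ 0.4362 -0.0308  0.2425  0.9625]
C sc [ 0.4369 -0.0299  0.2345  0.9617]
D both [ 0.4374 -0.3409  0.0258  0.8777]
D top [ 0.4379 -0.3433  0.0472  0.8434]
D sc [ 0.4365 -0.3405  0.0303  0.9189]
E both [ 0.4427  0.11   -0.3177  0.9494]
E top [ 0.4427  0.1103 -0.3241  0.9641]
E sc [ 0.4428  0.1103 -0.3121  0.9361]
red [ 0.682 -0.171  0.01 ]
yel [ 0.684 -0.083  0.01 ]
grn [0.687 0.005 0.01 ]
lug [ 0.619 -0.17   0.08 ]
tab [ 0.593 -0.169  0.08 ]
tin [ 0.611 -0.041  0.066]
jar0 [ 0.654 -0.422  0.062]
jar1 [ 0.614 -0.419  0.062]
jar2 [ 0.651 -0.339  0.062]
jar3 [0.7   0.363 0.062]
loco [ 0.785 -0.114  0.06 ]
matTL [0.616 0.472 0.004]
matTR [0.575 0.309 0.004]
matBR [0.452 0.341 0.004]
matBL [0.495 0.502 0.004]
rTR [ 0.701 -0.225  0.008]
rTL [0.694 0.218 0.008]
rBR [ 0.555 -0.224  0.008]
rBL [0.545 0.218 0.008]
(592, 799, 3)
```

View pics/crop1.png

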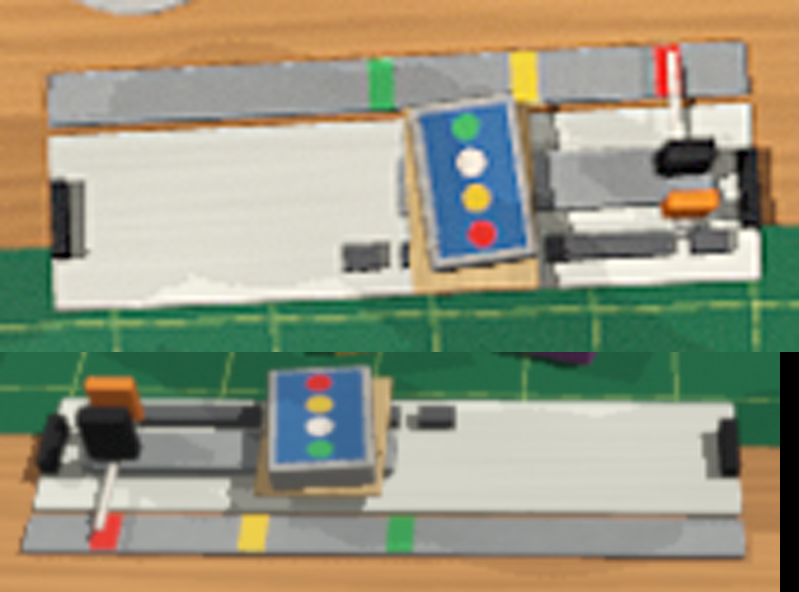

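The crop shows the sled at red with its pointer on the red mark. The black lug is at crop (685,157), the orange tab at (690,203), and the tin is slightly yawed on the pallet. I'll move above the handle.

Run:
```python
from h import *
print(rel((.609,-.170,.20),.019))
```

```text
(array([ 47.4 , -15.62,   5.29]), np.float64(-1.139), np.float64(1.4311764201019728))
```

```bash
python3 -m inch '[[24,-8,2,0,0,-0.57],[24,-8,2,0,0,-0.57],[24,-8,2,0,0,-0.57],[24,-8,2,0,0,-0.57],[24,-8,2,0,0,-0.57],[24,-8,2,0,0,-0.57],[47.4,-15.6,5.3,0,0,-1.139],[47.4,-15.6,5.3,0,0,-1.139],[47.4,-15.6,5.3,0,0,-1.139],[47.4,-15.6,5.3,0,0,-1.139],[47.4,-15.6,5.3,0,0,-1.139],[47.4,-15.6,5.3,0,0,-1.139],[47.4,-15.6,5.3,0,0,-1.139],[47.4,-15.6,5.3,0,0,-1.139],[47.4,-15.6,5.3,0,0,-1.139],[47.4,-15.6,5.3,0,0,-1.139],[47.4,-15.6,5.3,0,0,-1.139]]' 1 40
python3 - <<'E'
from h import *
im,c=shot('wrist'); cv2.imwrite('pics/w1.png',im[:,:,::-1]); np.save('w1.npy',c,allow_pickle=True); print(c); print(rel((.609,-.170,.057),.019))
g=np.array([.609,-.170,.082]);print(proj([g+[.018,0,0],g-[.026,0,0]],c))
E
```

```text
clock: 1.8
eef_pos: [0.6087, -0.1717, 0.2008]
tcp_rot: [2.202, 2.24, 0.0]
wrist_force: [0.9, 0.5, 0.1]
width: 0.0858
grip_force: 0.0
{'fx': 371.64829954431775, 'fy': 371.64829954431775, 'cx': 313.68450707765754, 'cy': 241.7466545175687, 'position': array([ 0.60738602, -0.08649984,  0.31999432]), 'orientation': array([2.80663113, 0.02474562, 0.0040503 ]), 'fish': True}
(array([1.500e-01, 1.000e-02, 1.437e+01]), np.float64(-0.001), np.float64(1.1518060968379333))
[[340.38869057 243.16219351]
 [275.73194909 242.08356309]]
```

View pics/w1.png

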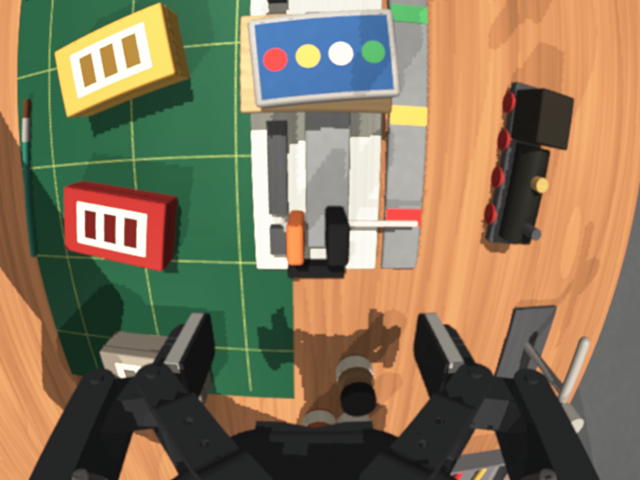

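The wrist view shows the orange tab's outer edge at about u=288 and the lug's outer edge at about u=349, both near row 240. That is a few mm further in +x than I assumed, so I'll measure it.

Run:
```python
from h import *
c=np.load('w1.npy',allow_pickle=True).item(); im=cv2.imread('pics/w1.png')[:,:,::-1]
h=cv2.cvtColor(im,cv2.COLOR_RGB2HSV)
for r in(225,235,245,255): print(r,[tuple(p) for p in im[r,280:310:1]][::2]);
for r in(225,235,245,255): print(r,im[r,318:358].sum(1))
print(np.round(back([(288,240),(304,240),(326,240),(349,240),(338,245)],.082,c),4))
# rail edges & marks on strip
print(np.round(back([(254,140),(258,268),(381,268),(384,140),(403,215),(407,116),(409,14),(415,268),(428,14)],.008,c),4))
print('tin',np.round(back([(248,27),(389,10),(398,92),(257,104)],.066,c),4), 'pal',np.round(back([(241,110),(241,18)],.036,c),4))
T=info('top'); print(np.round(back([(417.1,180.3),(386.3,181.4),(356.1,182.9)],.008,T),4))
```

```text
225 [(np.uint8(95), np.uint8(92), np.uint8(87)), (np.uint8(172), np.uint8(165), np.uint8(154)), (np.uint8(220), np.uint8(211), np.uint8(196)), (np.uint8(201), np.uint8(171), np.uint8(152)), (np.uint8(222), np.uint8(114), np.uint8(67)), (np.uint8(222), np.uint8(111), np.uint8(60)), (np.uint8(215), np.uint8(107), np.uint8(57)), (np.uint8(208), np.uint8(104), np.uint8(56)), (np.uint8(193), np.uint8(96), np.uint8(52)), (np.uint8(221), np.uint8(111), np.uint8(60)), (np.uint8(215), np.uint8(108), np.uint8(58)), (np.uint8(150), np.uint8(75), np.uint8(39)), (np.uint8(101), np.uint8(70), np.uint8(54)), (np.uint8(76), np.uint8(74), np.uint8(70)), (np.uint8(122), np.uint8(121), np.uint8(118))]
235 [(np.uint8(106), np.uint8(103), np.uint8(102)), (np.uint8(105), np.uint8(104), np.uint8(102)), (np.uint8(102), np.uint8(100), np.uint8(100)), (np.uint8(202), np.uint8(108), np.uint8(73)), (np.uint8(253), np.uint8(147), np.uint8(80)), (np.uint8(253), np.uint8(160), np.uint8(87)), (np.uint8(253), np.uint8(161), np.uint8(88)), (np.uint8(253), np.uint8(160), np.uint8(87)), (np.uint8(253), np.uint8(158), n
[... 2290 characters left out ...]
 118 120 114 110  98 124 281 506 664 706 723 736
 740 744 747 746]
[[ 0.5914 -0.1684  0.082 ]
 [ 0.6022 -0.1682  0.082 ]
 [ 0.6171 -0.1679  0.082 ]
 [ 0.6328 -0.1676  0.082 ]
 [ 0.6254 -0.1714  0.082 ]]
[[ 0.5577 -0.1057  0.008 ]
 [ 0.5585 -0.2215  0.008 ]
 [ 0.6719 -0.2196  0.008 ]
 [ 0.6667 -0.1035  0.008 ]
 [ 0.6879 -0.1686  0.008 ]
 [ 0.6857 -0.0818  0.008 ]
 [ 0.6855  0.0082  0.008 ]
 [ 0.7046 -0.2194  0.008 ]
 [ 0.7023  0.0105  0.008 ]]
tin [[ 0.5621 -0.0228  0.066 ]
 [ 0.6569 -0.008   0.066 ]
 [ 0.6642 -0.0664  0.066 ]
 [ 0.569  -0.0774  0.066 ]] pal [[ 0.5522 -0.0806  0.036 ]
 [ 0.5511 -0.0075  0.036 ]]
[[ 0.684  -0.172   0.008 ]
 [ 0.6836 -0.0812  0.008 ]
 [ 0.682   0.0079  0.008 ]]
```

```bash
python3 -m inch '[[0.1,0.5,4,0,0,0],[0.1,0.5,8,0,0,0],[0.1,0.5,11,0,0,0],[0.1,0.5,13,0,0,0],[0.1,0.5,13.8,0,0,0],[0.1,0.5,13.8,0,0,0],[0.1,0.5,13.8,0,0,0]]'
python3 -m inch '[[0,0,0,0,0,0],[0,0,0,0,0,0],[0,0,0,0,0,0],[0,0,0,0,0,0],[0,0,0,0,0,0],[0,0,0,0,0,0],[0,0,0,0,0,0],[0,0,0,0,0,0],[0,0,0,0,0,0],[0,0,0,0,0,0]]' 0 40
```

```text
clock: 2.55
eef_pos: [0.6149, -0.17, 0.0635]
tcp_rot: [2.199, 2.241, 0.001]
wrist_force: [0.0, 0.1, 0.2]
width: 0.0857
grip_force: 0.0
clock: 3.55
eef_pos: [0.6161, -0.17, 0.0638]
tcp_rot: [2.197, 2.24, 0.003]
wrist_force: [5.2, 0.6, 4.6]
width: 0.0342
grip_force: 44.9
```

```bash
python3 -m inch '[[0.3,0,0,0,0,0],[0.8,0,0,0,0,0],[1.5,0,0,0,0,0],[2.3,0,0,0,0,0],[3.1,0,0,0,0,0],[3.9,0,0,0,0,0],[4.7,0,0,0,0,0],[5.5,0,0,0,0,0],[6.3,0,0,0,0,0],[7.1,0,0,0,0,0],[7.8,0,0,0,0,0],[8.4,0,0,0,0,0],[8.8,0,0,0,0,0],[9.0,0,0,0,0,0],[9.0,0,0,0,0,0],[9.0,0,0,0,0,0]]'
```

```text
clock: 5.15
eef_pos: [0.6145, -0.0794, 0.0638]
tcp_rot: [2.197, 2.24, 0.004]
wrist_force: [5.4, 0.0, 6.1]
width: 0.0344
grip_force: 42.1
```

```bash
python3 -m inch '[[0,0,0,0,0,0],[0,0,0,0,0,0],[0,0,0,0,0,0],[0,0,0,0,0,0],[0,0,0,0,0,0],[0,0,0,0,0,0],[0,0,-3,0,0,0],[0,0,-7,0,0,0],[0,0,-11,0,0,0],[0,0,-14,0,0,0],[0,0,-14,0,0,0],[0,0,-14,0,0,0]]' 1 40
python3 - <<'E'
from h import *
im,c=shot('wrist'); cv2.imwrite('pics/w2.png',im[:,:,::-1]); np.save('w2.npy',c,allow_pickle=True); print(arm.read_state()['eef_pos'])
h=cv2.cvtColor(im,cv2.COLOR_RGB2HSV)
print([tuple(map(int,p)) for p in im[245,270:300]])
E
```

```text
clock: 6.35
eef_pos: [0.6129, -0.0797, 0.203]
tcp_rot: [2.199, 2.241, 0.002]
wrist_force: [-0.4, 1.1, -0.4]
width: 0.0855
grip_force: 0.0
[ 0.61215798 -0.07951243  0.20162382]
[(92, 91, 89), (92, 90, 89), (91, 90, 89), (91, 90, 89), (93, 91, 89), (90, 90, 90), (94, 87, 85), (137, 89, 74), (205, 106, 66), (236, 123, 67), (243, 133, 72), (245, 139, 76), (245, 141, 76), (246, 142, 77), (245, 141, 76), (245, 141, 77), (245, 140, 76), (245, 139, 75), (245, 138, 74), (245, 136, 74), (242, 131, 72), (234, 122, 66), (220, 109, 58), (184, 92, 49), (133, 65, 33), (93, 52, 33), (97, 76, 63), (113, 103, 92), (111, 107, 99), (97, 94, 89)]
```

View pics/w2.png

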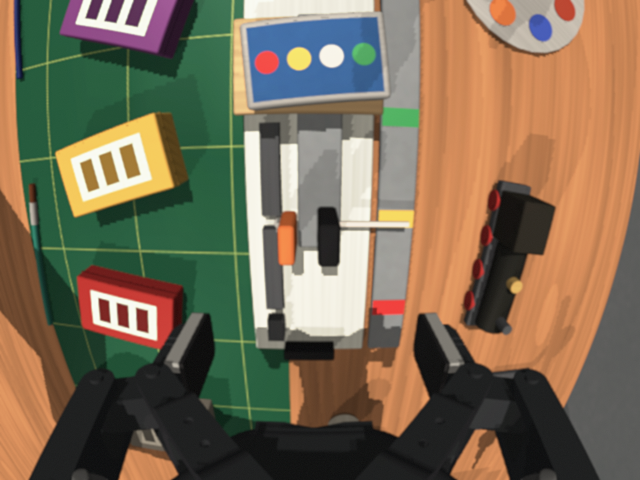

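The pointer is at yellow (row 223) and the tab is back out: it spans u 278–294 and the lug 318–340, so the outer gap is unchanged at 62 px. Next I'll measure the tin, pallet and mat.

Run:
```python
from h import *
c=np.load('w2.npy',allow_pickle=True).item()
t=back([(242,30),(384,13),(388,94),(250,108)],.066,c); print(np.round(t,4)); m=t.mean(0); d=t[1]-t[0]+t[2]-t[3]; yaw=np.arctan2(d[1],d[0]); print('tin',m,yaw)
p=back([(234,112),(234,20),(383,112)],.036,c); print('pal',np.round(p,4))
T=info('top'); im=arm.camera('top'); cv2.imwrite('pics/t2.png',im[:,:,::-1])
h=cv2.cvtColor(im,cv2.COLOR_RGB2HSV); m2=((h[:,:,0]<14)&(h[:,:,2]<150)&(h[:,:,1]>90)).astype(np.uint8); m2=cv2.morphologyEx(m2,cv2.MORPH_CLOSE,np.ones((5,5)));
n,l,st,ce=cv2.connectedComponentsWithStats(m2); k=l[237,222]; cs,_=cv2.findContours((l==k).astype(np.uint8),0,2); r=cv2.minAreaRect(max(cs,key=len)); print(r); q=back(cv2.boxPoints(r),.004,T); print(np.round(q,4)); print('mat',q.mean(0))
print('sides',np.linalg.norm(q[1]-q[0]),np.linalg.norm(q[2]-q[1]),(q[1]-q[0]),(q[2]-q[1]))
print(rel((m[0],m[1],.10),yaw+np.pi/2))
```

```text
[[0.5617 0.0676 0.066 ]
 [0.6581 0.0822 0.066 ]
 [0.6619 0.0239 0.066 ]
 [0.5681 0.0119 0.066 ]]
tin [0.61246589 0.04638948 0.066     ] 0.13832459809574585
pal [[0.5506 0.0099 0.036 ]
 [0.5494 0.0836 0.036 ]
 [0.6645 0.0117 0.036 ]]
((222.3141326904297, 236.8196563720703), (57.459693908691406, 43.88260269165039), 13.671307563781738)
[[0.4943 0.5046 0.004 ]
 [0.62   0.473  0.004 ]
 [0.5744 0.3082 0.004 ]
 [0.4495 0.3407 0.004 ]]
mat [0.53457334 0.4066044  0.004     ]
sides 0.1296172093945633 0.17103362316659873 [ 0.12571658 -0.03155889  0.        ] [-0.04560641 -0.164841    0.        ]
(array([12.57,  0.34, 10.09]), np.float64(1.451), np.float64(1.2927062505931555))
```

```bash
python3 -m inch '[[12.6,0.35,0,0,0,-0.85],[12.6,0.35,0,0,0,-0.85],[12.6,0.35,0,0,0,-0.85],[12.6,0.35,0,0,0,-0.85],[12.6,0.35,0,0,0,-0.85],[12.6,0.35,0,0,0,-0.85],[12.6,0.35,4,0,0,-1.69],[12.6,0.35,4,0,0,-1.69],[12.6,0.35,4,0,0,-1.69],[12.6,0.35,4,0,0,-1.69],[12.6,0.35,4,0,0,-1.69],[12.6,0.35,4,0,0,-1.69],[12.6,0.35,4,0,0,-1.69],[12.6,0.35,4,0,0,-1.69],[12.6,0.35,4,0,0,-1.69]]' 1 60
python3 - <<'E'
from h import *
print(arm.tip_reach, rel((.6125,.0465,.063),.138+np.pi/2))
E
```

```text
clock: 7.95
eef_pos: [0.6131, 0.0465, 0.1615]
tcp_rot: [0.214, -3.133, -0.0]
wrist_force: [0.5, 0.8, 0.6]
width: 0.0853
grip_force: 0.0
0.022 (array([0.05, 0.01, 9.85]), np.float64(-0.001), np.float64(-0.19140772789329605))
```

```bash
python3 -m inch '[[0,0,4,0,0,0],[0,0,7,0,0,0],[0,0,9,0,0,0],[0,0,9.8,0,0,0],[0,0,9.8,0,0,0],[0,0,9.8,0,0,0]]' 1 60
python3 -m inch '[[0,0,0,0,0,0],[0,0,0,0,0,0],[0,0,0,0,0,0],[0,0,0,0,0,0],[0,0,0,0,0,0],[0,0,0,0,0,0],[0,0,-0.5,0,0,0],[0,0,-2,0,0,0],[0,0,-5,0,0,0],[0,0,-9,0,0,0],[0,0,-9,0,0,0]]' 0 60
python3 - <<'E'
from h import *
print(rel((.5346,.4066,.155),-.246+np.pi/2))
E
```

```text
clock: 8.55
eef_pos: [0.6143, 0.0464, 0.0652]
tcp_rot: [-0.216, 3.133, -0.0]
wrist_force: [0.7, -0.7, 0.0]
width: 0.0854
grip_force: 0.0
clock: 9.65
eef_pos: [0.6168, 0.0463, 0.1604]
tcp_rot: [-0.216, 3.125, -0.002]
wrist_force: [1.2, 0.3, -2.1]
width: 0.0626
grip_force: 66.4
(array([ 3.18, 36.82,  0.44]), np.float64(0.384), np.float64(-0.19298127020678943))
```

```bash
python3 -m inch '[[0.3,3,0,0,0,0],[0.7,7.5,0,0,0,0.1],[1,12,0,0,0,0.16],[1.3,16.5,0,0,0,0.22],[1.8,21,0,0,0,0.28],[2.1,25.5,0,0,0,0.32],[2.5,30,0,0,0,0.35],[2.8,33.5,0,0,0,0.384],[3,36,0,0,0,0.384],[3,36.8,0,0,0,0.384],[3,36.8,0,0,0,0.384],[3,36.8,0,0,0,0.384],[3,36.8,0,0,0,0.384]]'
python3 - <<'E'
from h import *
print(rel((.536,.4066,.033),-.246+np.pi/2))
E
```

```text
clock: 10.95
eef_pos: [0.5336, 0.4053, 0.1541]
tcp_rot: [-0.388, -3.117, 0.001]
wrist_force: [-0.2, 0.4, -1.6]
width: 0.0626
grip_force: 66.5
(array([-0.21,  0.19, 12.11]), np.float64(-0.002), np.float64(0.7777008369340647))
```

```bash
python3 -m inch '[[-0.1,0.2,4,0,0,0],[-0.2,0.2,8,0,0,0],[-0.2,0.2,10.5,0,0,0],[-0.2,0.2,11.5,0,0,0],[-0.2,0.2,12,0,0,0],[-0.2,0.2,12,0,0,0],[-0.2,0.2,12,0,0,0]]'
```

```text
clock: 11.65
eef_pos: [0.537, 0.4085, 0.036]
tcp_rot: [0.386, 3.115, 0.003]
wrist_force: [-1.0, 0.6, -2.4]
width: 0.0627
grip_force: 66.5
```

```bash
python3 -m inch '[[0,0,0.1,0,0,0],[0,0,0.2,0,0,0],[0,0,0.2,0,0,0]]'
python3 -m inch '[[0,0,0,0,0,0],[0,0,0,0,0,0],[0,0,0,0,0,0],[0,0,0,0,0,0],[0,0,-2,0,0,0],[0,0,-6,0,0,0],[0,0,-10,0,0,0],[0,0,-14,0,0,0],[0,0,-18,0,0,0],[0,0,-18,0,0,0]]' 1 60
python3 - <<'E'
from h import *
s,cs=shot('scene'); t,ct=shot('top'); cv2.imwrite('pics/s3.png',s[:,:,::-1]); cv2.imwrite('pics/t3.png',t[:,:,::-1])
for col,x0,d,n in(('red',(.422,-.178,-.17),.032,'A'),('yellow',(.4367,-.03,.24),.040,'C'),('grey',(.438,-.342,.03),.044,'D'),('purple',(.4427,.11,-.32),.036,'E')):
    print(n,np.round(fit([(s,cs),(t,ct)],col,x0,(.11,.064,d),0),4))
print(rel((.4427,.11,.20),-.318+np.pi/2))
E
```

```text
clock: 11.95
eef_pos: [0.5368, 0.4087, 0.0345]
tcp_rot: [0.385, 3.115, 0.002]
wrist_force: [-0.6, -1.4, 6.1]
width: 0.0627
grip_force: 67.4
clock: 12.95
eef_pos: [0.5382, 0.4099, 0.2196]
tcp_rot: [0.384, 3.109, 0.011]
wrist_force: [0.9, 1.0, 0.3]
width: 0.0854
grip_force: 0.0
A [ 0.4219 -0.1777 -0.1668  0.9383]
C [ 0.4366 -0.0305  0.229   0.9565]
D [ 0.4375 -0.3412  0.0299  0.8789]
E [ 0.4427  0.1104 -0.3201  0.9463]
(array([  1.81, -31.25,   1.29]), np.float64(0.072), np.float64(0.778046853129116))
```

View pics/s3.png

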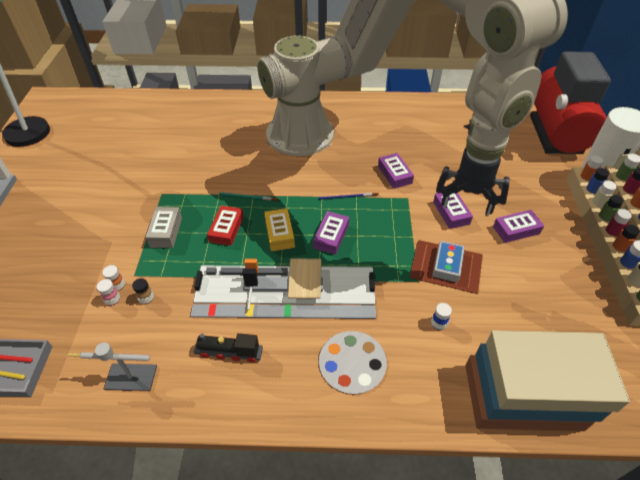

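The tin lies centred on the mat and the pallet is empty at yellow. Purple case E goes first.

```bash
python3 -m inch '[[0.3,-4,0,0,0,0],[0.6,-9,0,0,0,0.02],[0.8,-14,0,0,0,0.03],[1,-19,0,0,0,0.04],[1.3,-24,0,0,0,0.06],[1.6,-28,2,0,0,0.072],[1.8,-31.2,5,0,0,0.072],[1.8,-31.2,8,0,0,0.072],[1.8,-31.2,8,0,0,0.072],[1.8,-31.2,8,0,0,0.072],[1.8,-31.2,8,0,0,0.072]]' 1 60
python3 - <<'E'
from h import *
im,c=shot('wrist'); cv2.imwrite('pics/w4.png',im[:,:,::-1]); np.save('w4.npy',c,allow_pickle=True)
print('E wrist',fit([(im,c)],'purple',(.4427,.11,-.32),(.11,.064,.036),0))
print(rel((.4427,.11,.027),-.32+np.pi/2))
E
```

```text
clock: 14.15
eef_pos: [0.443, 0.1106, 0.1331]
tcp_rot: [0.495, 3.101, 0.0]
wrist_force: [0.6, -0.3, 0.5]
width: 0.0856
grip_force: 0.0
E wrist [ 0.44499126  0.10966142 -0.32337777  0.97007141]
(array([ 0.06, -0.09, 10.64]), np.float64(0.003), np.float64(0.3852633678282254))
```

View pics/w4.png

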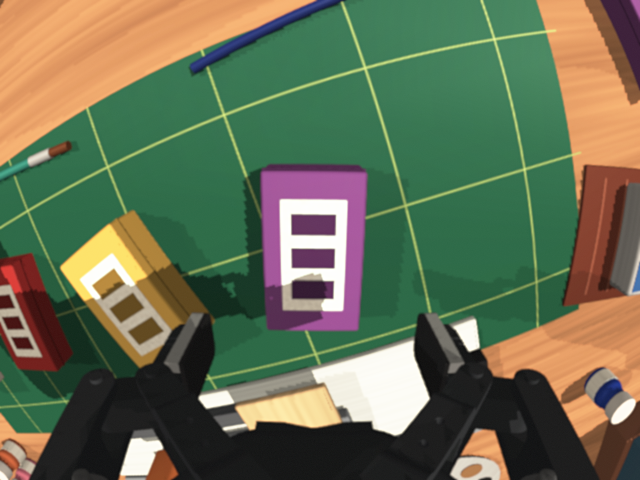

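Purple E sits square between the fingers at about (313,248), so I'll grasp it.

```bash
python3 -m inch '[[0,0,4,0,0,0],[0,0,7.5,0,0,0],[0,-0.05,9.5,0,0,0],[0,-0.05,10.5,0,0,0],[0,-0.05,10.6,0,0,0],[0,-0.05,10.6,0,0,0],[0,-0.05,10.6,0,0,0]]' 1 60
python3 -m inch '[[0,0,0,0,0,0],[0,0,0,0,0,0],[0,0,0,0,0,0],[0,0,0,0,0,0],[0,0,0,0,0,0],[0,0,0,0,0,0]]' 0 60
python3 -m inch '[[0,0,-0.5,0,0,0],[0,0,-2,0,0,0],[0,0,-5,0,0,0],[0,0,-9,0,0,0],[0,0,-12,0,0,0],[0,0,-12,0,0,0]]'
python3 - <<'E'
from h import *
print(rel((.611,.050,.16),.018+np.pi/2))
E
```

```text
clock: 14.9
eef_pos: [0.4434, 0.1098, 0.0276]
tcp_rot: [0.496, 3.1, 0.001]
wrist_force: [0.6, 0.4, -0.2]
width: 0.0851
grip_force: 0.0
clock: 15.5
eef_pos: [0.443, 0.1097, 0.0275]
tcp_rot: [0.497, 3.1, 0.001]
wrist_force: [-0.6, 0.7, 6.2]
width: 0.0635
grip_force: 65.6
clock: 16.1
eef_pos: [0.4448, 0.1097, 0.1506]
tcp_rot: [0.496, 3.094, 0.003]
wrist_force: [1.3, -0.1, -2.8]
width: 0.0631
grip_force: 66.7
(array([-17.66,  -0.48,  -0.82]), np.float64(-0.336), np.float64(0.38416801886782076))
```

```bash
python3 -m inch '[[-3,0,-0.8,0,0,-0.05],[-7,-0.2,-0.8,0,0,-0.15],[-11,-0.4,-0.8,0,0,-0.25],[-15,-0.5,-0.8,0,0,-0.336],[-17.5,-0.5,-0.8,0,0,-0.336],[-17.7,-0.5,-0.8,0,0,-0.336],[-17.7,-0.5,-0.8,0,0,-0.336],[-17.7,-0.5,-0.8,0,0,-0.336],[-17.7,-0.5,-0.8,0,0,-0.336]]'
python3 - <<'E'
from h import *
im,c=shot('wrist'); t,ct=shot('top'); s,cs=shot('scene')
for k,(i,cc) in dict(w5=(im,c),t5=(t,ct),s5=(s,cs)).items(): cv2.imwrite(f'pics/{k}.png',i[:,:,::-1]); np.save(k+'.npy',cc,allow_pickle=True)
o=np.zeros((600,800,3),np.uint8); o[:480,:640]=im; o[480:,:400]=cv2.resize(t[170:230,280:480],None,fx=2,fy=2); 
cv2.imwrite('pics/v5.png',o[:,:,::-1]); print(arm.read_state()['eef_pos'])
E
```

```text
clock: 17.0
eef_pos: [0.6073, 0.05, 0.154]
tcp_rot: [0.03, -3.14, -0.0]
wrist_force: [-0.1, -0.4, -2.0]
width: 0.0632
grip_force: 66.4
[0.60800744 0.04990462 0.15457452]
```

View pics/v5.png

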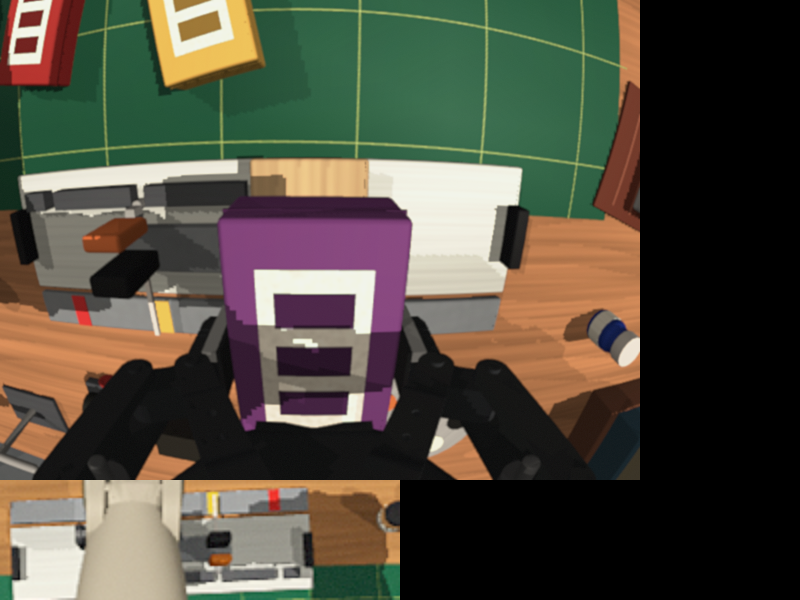

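The wrist view shows the pallet's near edge at row ~160 between columns 250 and 368, with held case E above it.

Run:
```python
from h import *
c=np.load('w5.npy',allow_pickle=True).item(); im=cv2.imread('pics/w5.png')[:,:,::-1]
print('pal',np.round(back([(250,160),(368,160),(250,190),(369,190)],.036,c),4))
print('E',np.round(back([(220,219),(411,220),(247,428),(386,428)],.127+.036,c),4))
g=im[180,235:385].astype(int); print([int(v) for v in (g[:,0]-g[:,2])])
g=im[145:200,310].astype(int); print([int(v) for v in (g[:,0]-g[:,2])])
s=cv2.imread('pics/s3.png')[:,:,::-1]; t=cv2.imread('pics/t3.png')[:,:,::-1]
import h; h.HUE['wood']=(12,24,60,120)
for L in ([(s,info('scene'))],[(t,info('top'))]): print(fit(L,'wood',(.610,.05,.018),(.116,.078,.012),.024))
```

```text
pal [[0.5499 0.0084 0.036 ]
 [0.5486 0.0842 0.036 ]
 [0.5698 0.008  0.036 ]
 [0.5683 0.0858 0.036 ]]
E [[0.5539 0.0199 0.163 ]
 [0.5531 0.0801 0.163 ]
 [0.6462 0.0225 0.163 ]
 [0.6453 0.0823 0.163 ]]
[7, 7, 8, 7, 8, 7, 9, 8, 8, 8, 8, 8, 10, 13, 17, 29, 43, 49, 52, 54, 55, 54, 52, 53, 52, 52, 52, 52, 54, 54, 54, 54, 54, 53, 53, 52, 52, 52, 52, 51, 51, 51, 52, 54, 56, 56, 56, 56, 56, 56, 70, 94, 101, 99, 99, 98, 99, 99, 98, 98, 98, 98, 98, 98, 98, 99, 99, 100, 99, 99, 100, 99, 99, 99, 99, 98, 99, 99, 99, 99, 98, 99, 99, 99, 99, 99, 98, 99, 98, 98, 98, 98, 98, 98, 99, 99, 99, 98, 99, 99, 99, 98, 98, 98, 98, 98, 98, 98, 98, 99, 99, 99, 99, 99, 98, 99, 97, 98, 98, 98, 97, 97, 97, 98, 98, 98, 98, 98, 96, 84, 88, 95, 81, 50, 28, 20, 22, 21, 22, 22, 21, 22, 22, 22, 22, 21, 22, 22, 21, 21]
[-22, -22, -21, -20, -21, -21, -21, -21, -22, -22, -23, -19, 20, 61, 86, 99, 100, 99, 98, 98, 98, 98, 98, 98, 98, 98, 98, 99, 98, 98, 98, 98, 99, 99, 99, 98, 99, 99, 98, 99, 98, 98, 98, 99, 98, 98, 98, 99, 99, 100, 89, 57, 21, 3, 1]
[0.60294591 0.04743432 0.02646155 0.92088179]
[0.60543401 0.04749386 0.00469986 0.91901561]
```

```bash
python3 -m inch '[[0.1,-0.1,2,0,0,0],[0.25,-0.3,5,0,0,0],[0.25,-0.3,7,0,0,0],[0.25,-0.3,8,0,0,0],[0.25,-0.3,8,0,0,0],[0.25,-0.3,8,0,0,0]]'
python3 - <<'E'
from h import *
im,c=shot('wrist'); cv2.imwrite('pics/w6.png',im[:,:,::-1]); np.save('w6.npy',c,allow_pickle=True); print(arm.read_state()['eef_pos'])
E
```

```text
clock: 17.75
eef_pos: [0.6067, 0.0466, 0.0752]
tcp_rot: [-0.029, 3.14, -0.0]
wrist_force: [0.5, 0.1, -2.1]
width: 0.0631
grip_force: 66.5
[0.60717042 0.04645384 0.07564833]
```

View pics/w6.png

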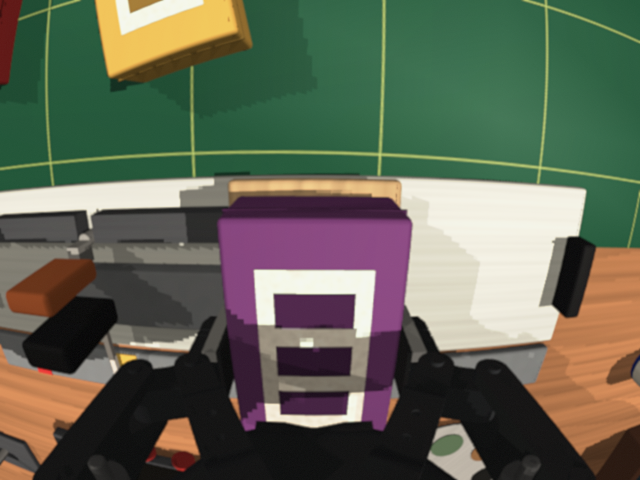

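The pallet's near corners are at (229,182) and (401,182), and the case's near top corners are at (220,219) and (411,220).

Run:
```python
from h import *
c=np.load('w6.npy',allow_pickle=True).item(); im=cv2.imread('pics/w6.png')[:,:,::-1]
for r in (186,190): g=im[r,215:415].astype(int); d=g[:,0]-g[:,2]; print(r,[int(v) for v in d[:25]],[int(v) for v in d[-30:]])
g=im[165:215,310].astype(int); print(g.tolist()[5:40:1])
p=back([(229,182),(401,182)],.036,c); e=back([(220,219),(411,220)],.0845,c)
print('pal',np.round(p,4),p.mean(0)+[.058,0,0]); print('E',np.round(e,4),e.mean(0)+[.055,0,0])
```

```text
186 [15, 15, 15, 15, 14, 14, 14, 15, 14, 14, 13, 15, 27, 52, 75, 90, 99, 98, 99, 98, 98, 99, 98, 98, 98] [98, 98, 98, 98, 98, 98, 99, 98, 98, 97, 99, 98, 96, 98, 99, 89, 59, 26, 15, 16, 17, 17, 17, 16, 16, 17, 17, 17, 17, 16]
190 [14, 15, 14, 14, 15, 15, 14, 14, 14, 14, 14, 14, 24, 47, 71, 85, 94, 101, 101, 101, 100, 100, 101, 100, 97] [99, 99, 98, 98, 98, 98, 98, 98, 98, 98, 99, 98, 99, 99, 99, 82, 49, 21, 15, 16, 16, 16, 15, 16, 17, 16, 16, 16, 16, 16]
[[39, 91, 61], [40, 92, 62], [38, 87, 59], [33, 72, 49], [54, 70, 56], [86, 87, 77], [107, 104, 94], [113, 105, 91], [120, 102, 80], [146, 117, 82], [188, 150, 103], [223, 177, 123], [231, 189, 132], [236, 197, 137], [239, 203, 140], [241, 205, 142], [242, 207, 143], [242, 208, 144], [240, 200, 138], [220, 173, 120], [163, 129, 90], [133, 106, 73], [133, 106, 73], [134, 107, 74], [132, 105, 73], [115, 89, 67], [88, 64, 61], [63, 37, 55], [57, 29, 54], [56, 28, 53], [58, 29, 54], [58, 30, 55], [58, 28, 54], [58, 29, 55], [59, 30, 55]]
pal [[0.5501 0.0088 0.036 ]
 [0.5487 0.0841 0.036 ]] [0.60739807 0.04645586 0.036     ]
E [[0.5532 0.0166 0.0845]
 [0.5524 0.0765 0.0845]] [0.60784406 0.04653657 0.0845    ]
```

```bash
python3 -m inch '[[0.1,0,0.5,0,0,0],[0.1,0,0.9,0,0,0],[0.1,0,1.1,0,0,0],[0.1,0,1.2,0,0,0],[0.1,0,1.2,0,0,0]]'
python3 -m inch '[[0,0,0,0,0,0],[0,0,0,0,0,0],[0,0,0,0,0,0],[0,0,0,0,0,0],[0,0,-1,0,0,0],[0,0,-4,0,0,0],[0,0,-8,0,0,0],[0,0,-12,0,0,0],[0,0,-12,0,0,0]]' 1 60
python3 - <<'E'
from h import *
s,cs=shot('scene'); w,cw=shot('wrist'); cv2.imwrite('pics/w7.png',w[:,:,::-1])
for col,x0,d,n in(('red',(.422,-.178,-.17),.032,'A'),('yellow',(.4367,-.03,.24),.040,'C'),('grey',(.438,-.342,.03),.044,'D')):
    print(n,np.round(fit([(s,cs)],col,x0,(.11,.064,d),0),4))
print('E',fit([(s,cs)],'purple',(.607,.0465,.018),(.11,.064,.036),.036),fit([(w,cw)],'purple',(.607,.0465,.018),(.11,.064,.036),.036))
print(rel((.4372,-.0305,.12),.233+np.pi/2))
E
```

```text
clock: 18.3
eef_pos: [0.6051, 0.0464, 0.0635]
tcp_rot: [-0.029, 3.141, -0.0]
wrist_force: [-3.1, 0.6, 5.5]
width: 0.0626
grip_force: 67.4
clock: 19.2
eef_pos: [0.6088, 0.0463, 0.1896]
tcp_rot: [-0.029, 3.13, -0.001]
wrist_force: [0.4, -1.0, 0.2]
width: 0.0855
grip_force: 0.0
A [ 0.4224 -0.1768 -0.1389  0.9261]
C [ 0.438  -0.0298  0.2338  0.3918]
D [ 0.4371 -0.3441  0.1058  0.7748]
E [0.60327282 0.04724343 0.03132008 0.92929395] [0.60697622 0.04697668 0.0187149  0.94609978]
(array([17.06, -7.38,  6.37]), np.float64(-0.215), np.float64(-0.07380772552066067))
```

```bash
python3 -m inch '[[3,-1.3,0,0,0,-0.04],[7,-3,0,0,0,-0.08],[11.5,-5,0,0,0,-0.14],[15,-6.5,2,0,0,-0.18],[17,-7.4,4,0,0,-0.215],[17,-7.4,5.5,0,0,-0.215],[17,-7.4,5.5,0,0,-0.215],[17,-7.4,5.5,0,0,-0.215],[17,-7.4,5.5,0,0,-0.215]]' 1 60
python3 - <<'E'
from h import *
im,c=shot('wrist'); cv2.imwrite('pics/w8.png',im[:,:,::-1])
f=fit([(im,c)],'yellow',(.437,-.03,.235),(.11,.064,.040),0); print(f)
print(rel((f[0],f[1],.03),f[2]+np.pi/2), arm.read_state()['eef_pos'])
E
```

```text
clock: 20.2
eef_pos: [0.4373, -0.0306, 0.1277]
tcp_rot: [-0.366, 3.12, -0.0]
wrist_force: [0.2, -0.5, -0.4]
width: 0.0853
grip_force: 0.0
[ 0.44234398 -0.02854178  0.23390006  0.44722896]
(array([-0.51,  0.1 ,  9.78]), np.float64(-0.0), np.float64(-0.48701471119358714)) [ 0.43748299 -0.03063778  0.12782021]
```

```bash
sed -i "s/np.argmin(\[np.hypot.*$/np.argmax([st[k,4]-(0 if np.hypot(*(ce[k]-[u-u0,v-v0]))<.4*w else 1e6) for k in range(1,n)])/; s/'yellow':(21,29,110,80)/'yellow':(17,32,100,50)/" h.py
python3 - <<'E'
from h import *
im=cv2.imread('pics/w8.png')[:,:,::-1].copy(); c=info('wrist')
f=fit([(im,c)],'yellow',(.437,-.03,.235),(.11,.064,.040),0); print(f)
print(rel((f[0],f[1],.03),f[2]+np.pi/2))
im=cv2.imread('pics/s5.png')[:,:,::-1].copy(); print(fit([(im,info('scene'))],'yellow',(.437,-.03,.235),(.11,.064,.040),0))
E
```

```text
[ 0.43846127 -0.0303577   0.23460991  0.98369085]
(array([-0.09,  0.01,  9.78]), np.float64(-0.001), np.float64(-0.48701471119358714))
[ 0.43772825 -0.03376334  0.19238669  0.4002382 ]
```

```bash
python3 -m inch '[[0,0,4,0,0,0],[-0.1,0,7.5,0,0,0],[-0.1,0,9.2,0,0,0],[-0.1,0,9.7,0,0,0],[-0.1,0,9.7,0,0,0],[-0.1,0,9.7,0,0,0]]' 1 60
python3 -m inch '[[0,0,0,0,0,0],[0,0,0,0,0,0],[0,0,0,0,0,0],[0,0,0,0,0,0],[0,0,0,0,0,0],[0,0,0,0,0,0]]' 0 60
python3 -m inch '[[0,0,-0.5,0,0,0],[0,0,-2,0,0,0],[0,0,-5,0,0,0],[0,0,-9,0,0,0],[0,0,-13,0,0,0],[0,0,-13,0,0,0],[0,0,-13,0,0,0],[0,0,-13,0,0,0]]'
python3 - <<'E'
from h import *
print(rel((.606,.0465,.16),.018+np.pi/2))
E
```

```text
clock: 20.85
eef_pos: [0.4387, -0.0306, 0.0313]
tcp_rot: [-0.366, 3.119, -0.001]
wrist_force: [-0.1, 0.9, 0.6]
width: 0.0854
grip_force: 0.0
clock: 21.45
eef_pos: [0.4387, -0.0307, 0.0317]
tcp_rot: [-0.365, 3.118, -0.002]
wrist_force: [0.2, -0.5, 6.1]
width: 0.0629
grip_force: 65.8
clock: 22.25
eef_pos: [0.4364, -0.0301, 0.1592]
tcp_rot: [0.365, -3.118, -0.001]
wrist_force: [-0.0, 0.1, -2.6]
width: 0.063
grip_force: 66.6
(array([-18.27,   3.54,  -0.12]), np.float64(0.215), np.float64(-0.48600874109505815))
```

```bash
python3 -m inch '[[-3,0.6,0,0,0,0.04],[-7,1.4,0,0,0,0.08],[-11,2.2,0,0,0,0.13],[-15,3,0,0,0,0.18],[-17.5,3.4,1,0,0,0.215],[-18.3,3.55,3,0,0,0.215],[-18.3,3.55,4,0,0,0.215],[-18.3,3.55,4,0,0,0.215],[-18.3,3.55,4,0,0,0.215],[-18.3,3.55,4,0,0,0.215]]'
cat >> h.py <<'E'
def held(im,c,col,zt,x0,w=.064,l=.11):
    """held case: near top edge corners at height zt from the colour mask (camera on -x side): returns centre x,y,yaw"""
    m=mask(im,col); u,v=proj([x0[0]-l/2,x0[1],zt],c)[0]
    q=proj([[x0[0]-l/2,x0[1]-w/2,zt],[x0[0]-l/2,x0[1]+w/2,zt]],c); return q
E
python3 - <<'E'
from h import *
im,c=shot('wrist'); cv2.imwrite('pics/w9.png',im[:,:,::-1]); np.save('w9.npy',c,allow_pickle=True); p=arm.read_state()['eef_pos']; print(p)
zb=p[2]-.0315
print('pred C corners',held(im,c,'yellow',zb+.04,(.607,.047)),'pred E',held(im,c,'purple',.072,(.607,.047)))
E
```

```text
clock: 23.25
eef_pos: [0.6071, 0.046, 0.121]
tcp_rot: [-0.028, 3.141, -0.0]
wrist_force: [0.7, 0.2, -2.5]
width: 0.0631
grip_force: 66.4
[0.60742543 0.04600328 0.12135491]
pred C corners [[216.81125719 213.58767087]
 [419.81558377 217.23347307]] pred E [[247.88960618 181.51472428]
 [386.07244138 184.08044848]]
```

View pics/w9.png

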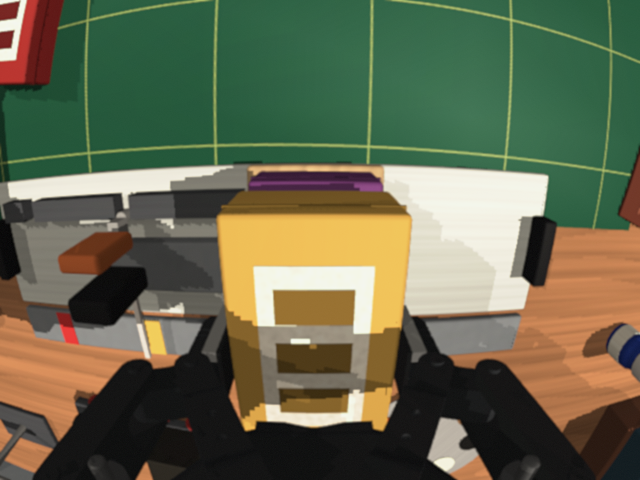

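Held yellow C has its near corners at about (219,213) and (411,214). E below spans columns 249–383, with its near top edge at about row 181.

Run:
```python
from h import *
c=np.load('w9.npy',allow_pickle=True).item(); im=cv2.imread('pics/w9.png')[:,:,::-1]
print(im[165:195,315].tolist()); print(im[183,240:256].tolist(),im[183,376:390].tolist())
print(im[200:220,300].tolist())
e=back([(249,181),(383,181.5)],.072,c); C=back([(219,213),(411,214)],.1297,c)
print(np.round(e,4),e.mean(0)+[.055,0,0]); print(np.round(C,4),C.mean(0)+[.055,0,0])
```

```text
[[169, 135, 94], [209, 166, 114], [227, 183, 127], [234, 195, 135], [238, 199, 138], [226, 179, 125], [146, 113, 86], [69, 44, 55], [53, 26, 53], [57, 29, 55], [58, 29, 54], [59, 31, 56], [58, 31, 54], [56, 30, 52], [59, 30, 55], [71, 36, 66], [95, 49, 89], [117, 61, 110], [117, 61, 110], [94, 49, 88], [73, 37, 69], [70, 38, 66], [70, 38, 67], [70, 37, 67], [74, 42, 65], [87, 58, 57], [102, 75, 41], [109, 81, 34], [109, 81, 34], [109, 81, 35]]
[[130, 127, 115], [131, 127, 116], [131, 127, 116], [130, 127, 116], [130, 127, 116], [130, 126, 115], [124, 118, 104], [112, 100, 84], [102, 77, 74], [103, 61, 90], [111, 57, 104], [120, 62, 113], [123, 63, 116], [123, 64, 116], [124, 64, 116], [124, 65, 117]] [[116, 60, 108], [115, 60, 108], [114, 58, 107], [112, 57, 105], [116, 66, 105], [134, 90, 103], [170, 135, 117], [207, 184, 155], [226, 219, 194], [230, 227, 210], [230, 226, 210], [230, 225, 209], [230, 226, 209], [230, 226, 209]]
[[111, 84, 37], [111, 83, 35], [110, 83, 35], [104, 78, 33], [85, 65, 27], [84, 62, 27], [94, 71, 30], [100, 76, 32], [103, 78, 32], [107, 81, 34], [110, 83, 35], [113, 85, 37], [119, 89, 38], [143, 107, 48], [179, 134, 59], [213, 158, 71], [226, 171, 78], [230, 178, 80], [233, 182, 83], [236, 186, 85]]
[[0.5518 0.0155 0.072 ]
 [0.5508 0.0775 0.072 ]] [0.6062981  0.04649873 0.072     ]
[[0.5518 0.0157 0.1297]
 [0.5511 0.076  0.1297]] [0.60646157 0.04585474 0.1297    ]
```

```bash
python3 -m inch '[[0,0.05,0.6,0,0,0],[0,0.05,1.2,0,0,0],[0,0.05,1.5,0,0,0],[0,0.05,1.75,0,0,0],[0,0.05,1.9,0,0,0],[0,0.05,1.9,0,0,0]]'
python3 -m inch '[[0,0,0,0,0,0],[0,0,0,0,0,0],[0,0,0,0,0,0],[0,0,0,0,0,0],[0,0,-1,0,0,0],[0,0,-4,0,0,0],[0,0,-8,0,0,0],[0,0,-11,0,0,0],[0,0,-11,0,0,0],[0,0,-11,0,0,0]]' 1 60
python3 - <<'E'
from h import *
w,cw=shot('wrist'); s,cs=shot('scene')
print('C',fit([(w,cw)],'yellow',(.607,.0465,.018),(.11,.064,.04),.072))
print('A',fit([(s,cs)],'red',(.422,-.178,-.17),(.11,.064,.032),0))
print(rel((.422,-.1777,.125),-.165+np.pi/2))
E
```

```text
clock: 23.9
eef_pos: [0.6069, 0.0469, 0.1036]
tcp_rot: [-0.029, 3.141, -0.001]
wrist_force: [-6.3, 0.9, 13.8]
width: 0.0631
grip_force: 68.2
clock: 24.9
eef_pos: [0.608, 0.0469, 0.2127]
tcp_rot: [-0.029, 3.139, -0.0]
wrist_force: [-0.7, -0.8, -0.4]
width: 0.0855
grip_force: 0.0
C [0.60240145 0.04711574 0.01963478 0.9500427 ]
A [ 0.42226567 -0.17710308 -0.14417338  0.92409181]
(array([ 18.87, -22.12,   8.58]), np.float64(0.183), np.float64(-0.07279882425470072))
```

```bash
python3 -m inch '[[3,-3.5,0,0,0,0.04],[6,-7,0,0,0,0.08],[9.2,-10.8,0,0,0,0.12],[12.5,-14.5,1,0,0,0.15],[15.5,-18.2,3,0,0,0.183],[18.7,-21.9,5,0,0,0.183],[18.9,-22.1,8,0,0,0.183],[18.9,-22.1,8.5,0,0,0.183],[18.9,-22.1,8.5,0,0,0.183],[18.9,-22.1,8.5,0,0,0.183]]' 1 60
python3 - <<'E'
from h import *
im,c=shot('wrist'); cv2.imwrite('pics/w10.png',im[:,:,::-1]); np.save('w10.npy',c,allow_pickle=True)
f=fit([(im,c)],'red',(.422,-.178,-.165),(.11,.064,.032),0); print(f)
print(rel((f[0],f[1],.026),f[2]+np.pi/2), arm.read_state()['eef_pos'])
s,cs=shot('scene'); t,ct=shot('top'); cv2.imwrite('pics/s10.png',s[:,:,::-1])
print('C',fit([(s,cs)],'yellow',(.605,.0465,.018),(.11,.064,.04),.072),fit([(t,ct)],'yellow',(.605,.0465,.018),(.11,.064,.04),.072))
print('D',fit([(s,cs)],'grey',(.438,-.342,.03),(.11,.064,.044),0))
E
```

```text
clock: 26.0
eef_pos: [0.4233, -0.1771, 0.1269]
tcp_rot: [0.256, 3.131, -0.0]
wrist_force: [-0.1, -0.0, 0.9]
width: 0.085
grip_force: 0.0
[ 0.42456186 -0.17761276 -0.16999438  0.97418756]
(array([-0.08, -0.03, 10.13]), np.float64(0.007), np.float64(-0.4081725165074317)) [ 0.4237205  -0.17715672  0.12726013]
C [ 0.60564113  0.04812481 -0.00107516  0.95607864] [0.60572714 0.04796067 0.02453733 0.91939608]
D [ 0.43814295 -0.34005243  0.03553302  0.82631224]
```

```bash
python3 -m inch '[[0,0,4,0,0,0],[-0.05,0,7.5,0,0,0],[-0.05,0,9.3,0,0,0],[-0.05,0,9.9,0,0,0],[-0.05,0,10,0,0,0],[-0.05,0,10,0,0,0]]' 1 60
python3 -m inch '[[0,0,0,0,0,0],[0,0,0,0,0,0],[0,0,0,0,0,0],[0,0,0,0,0,0],[0,0,0,0,0,0],[0,0,0,0,0,0]]' 0 60
python3 -m inch '[[0,0,-0.5,0,0,0],[0,0,-2,0,0,0],[0,0,-5,0,0,0],[0,0,-9,0,0,0],[0,0,-13,0,0,0],[0,0,-15,0,0,0],[0,0,-15,0,0,0],[0,0,-15,0,0,0]]'
python3 - <<'E'
from h import *
print(rel((.606,.047,.18),.018+np.pi/2))
E
```

```text
clock: 26.75
eef_pos: [0.424, -0.1779, 0.0273]
tcp_rot: [0.257, 3.129, -0.002]
wrist_force: [-0.4, 0.5, -0.4]
width: 0.085
grip_force: 0.0
clock: 27.35
eef_pos: [0.424, -0.1782, 0.0278]
tcp_rot: [0.258, 3.128, -0.002]
wrist_force: [0.0, 0.7, 6.3]
width: 0.0628
grip_force: 65.8
clock: 28.15
eef_pos: [0.4228, -0.1775, 0.1762]
tcp_rot: [0.259, 3.13, -0.001]
wrist_force: [-0.7, 0.2, -1.8]
width: 0.0628
grip_force: 66.4
(array([-14.39,  25.16,  -0.38]), np.float64(-0.183), np.float64(-0.40799228142624505))
```

```bash
python3 -m inch '[[-2,3.5,0,0,0,-0.03],[-4.2,7.4,0,0,0,-0.06],[-6.5,11.4,0,0,0,-0.09],[-8.8,15.3,0,0,0,-0.13],[-11,19.2,0,0,0,-0.16],[-13,22.7,0,0,0,-0.183],[-14.2,24.8,0,0,0,-0.183],[-14.4,25.15,1,0,0,-0.183],[-14.4,25.15,1.9,0,0,-0.183],[-14.4,25.15,1.9,0,0,-0.183],[-14.4,25.15,1.9,0,0,-0.183]]'
cat >> h.py <<'E'
def edges(im,c,col,zt,x0,l=.11,w=.064,d=.006):
    """top-face y-extent and near edge of a box at height zt, from the colour mask at points sampled on the face"""
    out=[]
    for dx in (d,d+.002):
        ys=np.arange(-.045,.0451,.0005); P=np.c_[np.full(len(ys),x0[0]-l/2+dx),x0[1]+ys,np.full(len(ys),zt)]
        q=np.round(proj(P,c)).astype(int); m=mask(im,col)[q[:,1],q[:,0]]>0; i=np.where(m)[0]; out.append((x0[1]+ys[i[0]],x0[1]+ys[i[-1]]) if len(i) else None)
    return out
E
python3 - <<'E'
from h import *
im,c=shot('wrist'); cv2.imwrite('pics/w11.png',im[:,:,::-1]); np.save('w11.npy',c,allow_pickle=True); p=arm.read_state()['eef_pos']; print(p)
print(edges(im,c,'red',p[2]-.0275+.032,(.606,.047)), edges(im,c,'yellow',.112,(.606,.047)), edges(im,c,'yellow',.112,(.606,.047),d=.002))
for r in range(165,225): print(r,im[r,315].tolist(),end=' ')
E
```

```text
clock: 29.25
eef_pos: [0.6047, 0.0458, 0.1561]
tcp_rot: [0.026, -3.139, 0.0]
wrist_force: [-0.3, -0.7, -1.7]
width: 0.063
grip_force: 66.4
[0.60532199 0.04578228 0.156919  ]
[(np.float64(0.015000000000000013), np.float64(0.07600000000000007)), (np.float64(0.015000000000000013), np.float64(0.07600000000000007))] [None, None] [(np.float64(0.015500000000000014), np.float64(0.062000000000000055)), None]
165 [236, 196, 136] 166 [236, 194, 136] 167 [209, 164, 117] 168 [131, 100, 81] 169 [67, 42, 58] 170 [56, 28, 55] 171 [58, 29, 55] 172 [58, 31, 55] 173 [58, 31, 55] 174 [67, 35, 63] 175 [87, 47, 78] 176 [106, 63, 83] 177 [114, 77, 70] 178 [111, 81, 47] 179 [108, 81, 35] 180 [106, 78, 33] 181 [105, 78, 33] 182 [104, 78, 33] 183 [100, 75, 32] 184 [90, 68, 28] 185 [91, 69, 29] 186 [99, 76, 33] 187 [103, 79, 34] 188 [107, 81, 35] 189 [114, 86, 37] 190 [124, 93, 41] 191 [125, 89, 40] 192 [108, 67, 31] 193 [85, 36, 24] 194 [75, 19, 17] 195 [76, 18, 19] 196 [76, 19, 19] 197 [77, 22, 20] 198 [76, 21, 19] 199 [75, 20, 19] 200 [72, 17, 17] 201 [78, 20, 19] 202 [89, 23, 22] 203 [86, 23, 21] 204 [83, 23, 21] 205 [82, 21, 19] 206 [83, 23, 20] 207 [81, 23, 19] 208 [82, 23, 18] 209 [93, 25, 23] 210 [119, 32, 29] 211 [146, 40, 36] 212 [165, 46, 41] 213 [173, 49, 43] 214 [177, 50, 44] 215 [183, 52, 47] 216 [187, 53, 48] 217 [190, 55, 50] 218 [190, 55, 51] 219 [191, 56, 51] 220 [191, 56, 51] 221 [191, 56, 51] 222 [190, 55, 50] 223 [191, 56, 51] 224 [190, 55, 50]
```

View pics/w11.png

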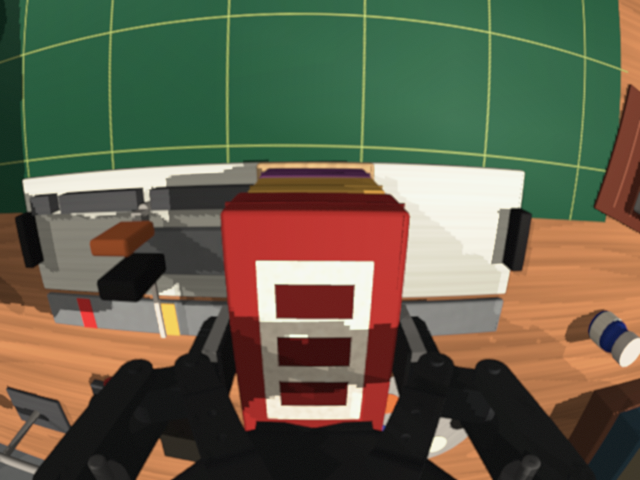

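Held red A has its near top edge at row 210, spanning columns 223–408. C's near top edge is at row ~189, spanning columns ~250–383.

Run:
```python
from h import *
c=np.load('w11.npy',allow_pickle=True).item(); im=cv2.imread('pics/w11.png')[:,:,::-1]
print(im[190,242:258].tolist(),im[190,374:392].tolist()); print(im[212,218:230,0].tolist(),im[212,400:414,0].tolist())
e=back([(250,189),(383,189.5)],.112,c); C=back([(223,210),(407.5,211)],.1608,c)
print(np.round(e,4),e.mean(0)+[.055,0,0]); print(np.round(C,4),C.mean(0)+[.055,0,0])
```

```text
[[47, 47, 46], [47, 47, 46], [47, 47, 45], [45, 46, 45], [48, 48, 46], [61, 54, 45], [82, 66, 41], [105, 81, 40], [118, 89, 40], [120, 90, 39], [119, 90, 38], [119, 90, 39], [120, 91, 40], [120, 90, 38], [120, 91, 40], [120, 90, 39]] [[171, 128, 57], [170, 127, 56], [169, 127, 56], [168, 126, 56], [168, 125, 55], [168, 126, 56], [167, 124, 53], [168, 127, 61], [178, 143, 93], [200, 177, 141], [223, 214, 186], [231, 228, 209], [233, 230, 216], [233, 230, 215], [234, 230, 216], [233, 230, 216], [233, 230, 216], [233, 229, 215]]
[99, 99, 104, 118, 133, 148, 160, 164, 165, 164, 164, 164] [142, 141, 141, 140, 138, 135, 137, 151, 184, 221, 231, 234, 233, 233]
[[0.552  0.0166 0.112 ]
 [0.5512 0.0766 0.112 ]] [0.60662586 0.0466187  0.112     ]
[[0.5495 0.0159 0.1608]
 [0.5488 0.0758 0.1608]] [0.6041969  0.04581894 0.1608    ]
```

```bash
python3 -m inch '[[-0.1,0.07,0.4,0,0,0],[-0.2,0.07,0.9,0,0,0],[-0.2,0.07,1.3,0,0,0],[-0.2,0.07,1.6,0,0,0],[-0.2,0.07,1.7,0,0,0],[-0.2,0.07,1.7,0,0,0]]'
```

```text
clock: 29.9
eef_pos: [0.6081, 0.0477, 0.1402]
tcp_rot: [0.029, -3.141, 0.0]
wrist_force: [0.4, -0.4, -2.1]
width: 0.0622
grip_force: 66.5
```

```bash
python3 -m inch '[[0.05,0,0.1,0,0,0],[0.05,0,0.1,0,0,0]]'
python3 -m inch '[[0,0,0,0,0,0],[0,0,0,0,0,0],[0,0,0,0,0,0],[0,0,0,0,0,0],[0,0,-1,0,0,0],[0,0,-4,0,0,0],[0,0,-8,0,0,0],[0,0,-11,0,0,0],[0,0,-11,0,0,0],[0,0,-11,0,0,0]]' 1 60
python3 - <<'E'
from h import *
s,cs=shot('scene'); t,ct=shot('top')
print('D',fit([(s,cs)],'grey',(.438,-.342,.03),(.11,.064,.044),0),fit([(t,ct)],'grey',(.438,-.342,.03),(.11,.064,.044),0))
print(rel((.438,-.341,.13),.035+np.pi/2))
E
```

```text
clock: 30.1
eef_pos: [0.6081, 0.0477, 0.1398]
tcp_rot: [-0.029, 3.14, -0.0]
wrist_force: [0.2, -0.4, 0.2]
width: 0.063
grip_force: 66.5
clock: 31.1
eef_pos: [0.6083, 0.0476, 0.2508]
tcp_rot: [-0.029, 3.139, -0.0]
wrist_force: [-0.1, 0.6, -0.4]
width: 0.085
grip_force: 0.0
D [ 0.4375352  -0.3436712   0.11189295  0.77190292] [ 0.43764455 -0.34347897  0.03064332  0.77784533]
(array([ 17.61, -38.55,  11.88]), np.float64(-0.017), np.float64(-0.0716248183318607))
```

```bash
python3 -m inch '[[2,-4,0,0,0,0],[4,-8.5,0,0,0,0],[6,-13,0,0,0,0],[8,-17.5,0,0,0,0],[10,-22,2,0,0,0],[12,-26,4,0,0,0],[14,-30.5,6,0,0,0],[16,-35,8,0,0,0],[17.5,-38.5,10,0,0,0],[17.6,-38.5,11.8,0,0,0],[17.6,-38.5,11.8,0,0,0],[17.6,-38.5,11.8,0,0,0],[17.6,-38.5,11.8,0,0,0]]' 1 60
python3 - <<'E'
from h import *
im,c=shot('wrist'); cv2.imwrite('pics/w12.png',im[:,:,::-1]); np.save('w12.npy',c,allow_pickle=True)
f=fit([(im,c)],'grey',(.438,-.342,.03),(.11,.064,.044),0); print(f)
print(rel((f[0],f[1],.034),f[2]+np.pi/2), arm.read_state()['eef_pos'])
s,cs=shot('scene'); t,ct=shot('top')
print('A',fit([(s,cs)],'red',(.605,.0465,.018),(.11,.064,.032),.112),fit([(t,ct)],'red',(.605,.0465,.018),(.11,.064,.032),.112))
E
```

```text
clock: 32.5
eef_pos: [0.4394, -0.3399, 0.132]
tcp_rot: [-0.031, 3.141, -0.001]
wrist_force: [0.5, 0.3, 0.3]
width: 0.0854
grip_force: 0.0
[ 0.44770014 -0.34026739  0.00189563  0.85824676]
(array([-0.79, -0.04,  9.83]), np.float64(0.018), np.float64(-0.8225826823156588)) [ 0.43967057 -0.33997398  0.13232265]
A [0.60275763 0.04813248 0.02715197 0.92413302] [0.60692158 0.04822869 0.00325365 0.9353765 ]
```

View pics/w12.png

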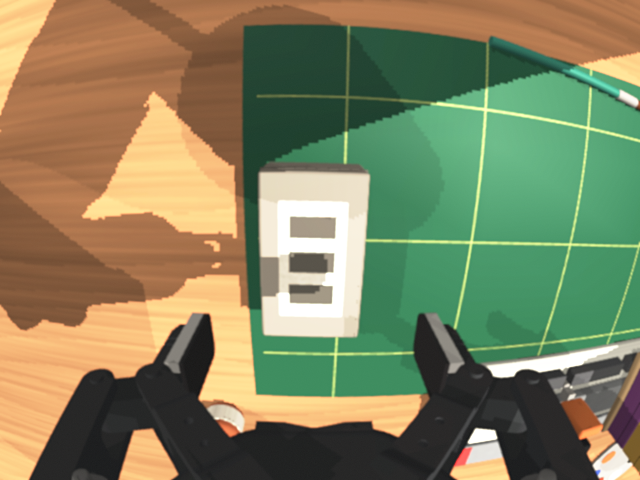

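Grey D is between the fingers. Its top corners are at (259,172), (369,173), (358,336) and (264,335).

Run:
```python
from h import *
c=np.load('w12.npy',allow_pickle=True).item()
t=back([(259,172),(369,173),(358,336),(264,335)],.044,c); print(np.round(t,4),t.mean(0)); a=t[1]-t[0]+t[2]-t[3]; yaw=-np.arctan2(a[0],a[1]); b=t[3]+t[2]-t[0]-t[1]; print(yaw,np.arctan2(b[1],b[0]))
m=t.mean(0); print(rel((m[0],m[1],.034),yaw+np.pi/2))
```

```text
[[ 0.3857 -0.3714  0.044 ]
 [ 0.385  -0.3093  0.044 ]
 [ 0.4926 -0.3089  0.044 ]
 [ 0.4932 -0.3715  0.044 ]] [ 0.43914153 -0.34029547  0.044     ]
0.009754502886117553 0.0015600262198679107
(array([ 0.08, -0.  ,  9.84]), np.float64(0.01), np.float64(-0.8227183852277105))
```

```bash
python3 -m inch '[[0.05,0,4,0,0,0.013],[0.05,0,7.5,0,0,0.013],[0.05,0,9.2,0,0,0.013],[0.05,0,9.8,0,0,0.013],[0.05,0,9.8,0,0,0.013],[0.05,0,9.8,0,0,0.013]]' 1 60
python3 -m inch '[[0,0,0,0,0,0],[0,0,0,0,0,0],[0,0,0,0,0,0],[0,0,0,0,0,0],[0,0,0,0,0,0],[0,0,0,0,0,0]]' 0 60
python3 -m inch '[[0,0,-0.5,0,0,0],[0,0,-2,0,0,0],[0,0,-5,0,0,0],[0,0,-9,0,0,0],[0,0,-13,0,0,0],[0,0,-17,0,0,0],[0,0,-18.5,0,0,0],[0,0,-18.5,0,0,0],[0,0,-18.5,0,0,0]]'
python3 - <<'E'
from h import *
print(rel((.607,.047,.22),.018+np.pi/2))
E
```

```text
clock: 33.25
eef_pos: [0.4392, -0.3411, 0.0347]
tcp_rot: [-0.009, 3.14, -0.003]
wrist_force: [0.1, 1.2, 0.1]
width: 0.0858
grip_force: 0.0
clock: 33.85
eef_pos: [0.4392, -0.3415, 0.035]
tcp_rot: [-0.008, 3.139, -0.003]
wrist_force: [0.7, 0.7, 5.7]
width: 0.0629
grip_force: 67.2
clock: 34.75
eef_pos: [0.4379, -0.3402, 0.2177]
tcp_rot: [0.008, -3.141, -0.001]
wrist_force: [-0.1, 0.6, -1.6]
width: 0.063
grip_force: 66.5
(array([-17.11,  38.64,  -0.22]), np.float64(-0.013), np.float64(-0.8104345128755234))
```

```bash
python3 -m inch '[[-1.3,3,0,0,0,0],[-3,7,0,0,0,0],[-5,11.4,0,0,0,0],[-7,15.8,0,0,0,0],[-9,20.2,0,0,0,0],[-11,24.6,0,0,0,0],[-13,29,0,0,0,-0.013],[-15,33.5,0,0,0,-0.013],[-16.5,37,0,0,0,-0.013],[-17.1,38.5,0,0,0,-0.013],[-17.1,38.6,1,0,0,-0.013],[-17.1,38.6,2,0,0,-0.013],[-17.1,38.6,2,0,0,-0.013],[-17.1,38.6,2,0,0,-0.013],[-17.1,38.6,2,0,0,-0.013]]'
python3 - <<'E'
from h import *
im,c=shot('wrist'); cv2.imwrite('pics/w13.png',im[:,:,::-1]); np.save('w13.npy',c,allow_pickle=True); p=arm.read_state()['eef_pos']; print(p)
for r in range(165,225): print(r,im[r,315].tolist(),end=' ')
print('\nrow',im[195,235:265].tolist(),im[195,365:400].tolist())
print('\nrow',im[218,210:235,0].tolist(),im[218,395:420,0].tolist())
E
```

```text
clock: 36.25
eef_pos: [0.6071, 0.0451, 0.1985]
tcp_rot: [-0.026, 3.141, -0.0]
wrist_force: [1.5, 0.3, -2.1]
width: 0.0631
grip_force: 66.6
[0.60732132 0.04527799 0.1987936 ]
165 [106, 80, 35] 166 [106, 80, 34] 167 [115, 87, 37] 168 [124, 94, 41] 169 [124, 94, 41] 170 [156, 117, 52] 171 [210, 158, 71] 172 [221, 164, 75] 173 [166, 119, 54] 174 [101, 56, 29] 175 [78, 21, 19] 176 [82, 20, 21] 177 [83, 23, 22] 178 [82, 24, 22] 179 [79, 20, 19] 180 [83, 22, 20] 181 [100, 26, 23] 182 [135, 36, 33] 183 [167, 47, 42] 184 [168, 47, 42] 185 [137, 37, 34] 186 [107, 30, 26] 187 [100, 28, 26] 188 [99, 27, 24] 189 [99, 30, 27] 190 [94, 42, 37] 191 [84, 56, 49] 192 [76, 67, 59] 193 [75, 70, 62] 194 [75, 70, 61] 195 [75, 70, 62] 196 [77, 72, 63] 197 [75, 70, 61] 198 [76, 71, 62] 199 [77, 71, 62] 200 [76, 70, 62] 201 [75, 70, 61] 202 [77, 72, 63] 203 [77, 72, 63] 204 [76, 71, 63] 205 [76, 71, 62] 206 [71, 66, 58] 207 [70, 65, 57] 208 [79, 73, 63] 209 [82, 76, 66] 210 [78, 72, 63] 211 [74, 68, 59] 212 [75, 69, 60] 213 [76, 70, 62] 214 [72, 67, 58] 215 [75, 69, 61] 216 [92, 85, 74] 217 [117, 108, 94] 21
[... 637 characters left out ...]
[76, 71, 62], [74, 69, 61], [76, 72, 62], [76, 71, 63], [75, 70, 61], [75, 71, 62], [75, 71, 62], [74, 70, 61], [75, 71, 62], [75, 71, 62], [75, 70, 61], [75, 71, 62], [74, 70, 62], [75, 70, 62], [74, 69, 61], [72, 67, 60], [74, 68, 60], [78, 72, 64], [92, 86, 77], [130, 125, 112], [184, 178, 162], [227, 220, 200], [236, 232, 217], [237, 233, 221], [236, 232, 220], [236, 232, 219], [236, 232, 219], [236, 232, 219], [235, 232, 219], [235, 232, 219]]

row [78, 79, 78, 78, 79, 79, 77, 84, 98, 116, 131, 142, 147, 149, 150, 148, 149, 148, 149, 149, 149, 148, 149, 149, 148] [113, 113, 112, 111, 110, 110, 110, 110, 108, 108, 107, 107, 105, 103, 107, 138, 189, 227, 235, 236, 236, 236, 236, 236, 235]
```

Run:
```python
from h import *
c=np.load('w13.npy',allow_pickle=True).item(); im=cv2.imread('pics/w13.png')[:,:,::-1].astype(int)
g=im[184]; d=g[:,0]-g[:,1]; i=np.where(d[200:440]>28)[0]+200; print(i[0],i[-1],d[i[0]-4:i[0]+4],d[i[-1]-4:i[-1]+5])
e=back([(i[0]-.5,182),(i[-1]+.5,182.5)],.144,c); C=back([(218.5,216.5),(410,217.5)],.2076,c)
print(np.round(e,4),e.mean(0)+[.055,0,0]); print(np.round(C,4),C.mean(0)+[.055,0,0])
```

```text
254 384 [  1   0   0   7  39  81 108 121] [114 111  97  64  31   3   2   3   3]
[[0.5532 0.0159 0.144 ]
 [0.5523 0.0784 0.144 ]] [0.60771277 0.04716632 0.144     ]
[[0.5529 0.0147 0.2076]
 [0.5522 0.0748 0.2076]] [0.60751967 0.04477691 0.2076    ]
```

```bash
python3 -m inch '[[0,0.1,0.6,0,0,0],[0.05,0.2,1.2,0,0,0],[0.05,0.2,1.6,0,0,0],[0.05,0.2,1.8,0,0,0],[0.05,0.2,1.9,0,0,0],[0.05,0.2,1.9,0,0,0]]'
```

```text
clock: 36.9
eef_pos: [0.6067, 0.0484, 0.1793]
tcp_rot: [-0.029, 3.141, -0.0]
wrist_force: [1.5, 0.1, -1.9]
width: 0.0634
grip_force: 66.8
```

```bash
python3 -m inch '[[0,-0.1,0,0,0,0],[0,-0.1,0.05,0,0,0],[0,-0.1,0.1,0,0,0],[0,-0.1,0.1,0,0,0]]'
python3 -m inch '[[0,0,0,0,0,0],[0,0,0,0,0,0],[0,0,0,0,0,0],[0,0,0,0,0,0],[0,0,-1,0,0,0],[0,0,-3,0,0,0],[0,0,-6,0,0,0],[0,0,-9,0,0,0],[0,0,-9,0,0,0],[0,0,-9,0,0,0]]' 1 60
python3 - <<'E'
from h import *
print(rel((.6155,-.080,.24),.019), rel((.6155,-.080,.063),.019))
E
```

```text
clock: 37.3
eef_pos: [0.607, 0.0472, 0.179]
tcp_rot: [-0.029, 3.14, -0.001]
wrist_force: [-1.7, -0.2, 2.4]
width: 0.0627
grip_force: 67.2
clock: 38.3
eef_pos: [0.6073, 0.0473, 0.2696]
tcp_rot: [-0.029, 3.139, -0.0]
wrist_force: [-1.0, 0.0, -0.5]
width: 0.0854
grip_force: 0.0
(array([ -0.58, -12.74,   2.97]), np.float64(1.57), np.float64(-0.07216339102416594)) (array([ -0.53, -12.74,  20.67]), np.float64(1.57), np.float64(-0.07216339102416594))
```

Turning this way would put the wrist camera next to the column, so I'll turn −1.57 instead, leaving the camera on the far side.

```bash
python3 -m inch '[[-0.5,-4,0,0,0,-0.15],[-0.6,-8,0,0,0,-0.3],[-0.6,-12.7,0,0,0,-0.45],[-0.6,-12.7,0,0,0,-0.6],[-0.6,-12.7,0,0,0,-0.75],[-0.6,-12.7,1,0,0,-0.9],[-0.6,-12.7,2,0,0,-1.05],[-0.6,-12.7,3,0,0,-1.2],[-0.6,-12.7,4,0,0,-1.35],[-0.6,-12.7,5,0,0,-1.5],[-0.6,-12.7,6,0,0,-1.57],[-0.6,-12.7,7,0,0,-1.57],[-0.6,-12.7,7,0,0,-1.57],[-0.6,-12.7,7,0,0,-1.57]]' 1 40
python3 - <<'E'
from h import *
im,c=shot('wrist'); np.save('w14.npy',c,allow_pickle=True); s,cs=shot('scene'); t,ct=shot('top')
o=np.zeros((600,800,3),np.uint8); o[:480,:640]=im; o[480:,:]=cv2.resize(s[228:318,130:430],(800,240))[60:180]
o[:480,640:]=cv2.resize(t[170:250,300:410],(160,116)).mean() if 0 else o[:480,640:]
cv2.imwrite('pics/w14.png',im[:,:,::-1]); cv2.imwrite('pics/s14.png',s[:,:,::-1]); cv2.imwrite('pics/t14.png',t[:,:,::-1])
z=cv2.resize(s[180:320,180:390],(800,533),interpolation=cv2.INTER_CUBIC); cv2.imwrite('pics/z14.png',z[:,:,::-1])
print(rel((.6155,-.080,.063),.019),arm.read_state()['eef_pos'])
h=cv2.cvtColor(im,cv2.COLOR_RGB2HSV); m=((h[:,:,0]<14)&(h[:,:,1]>150)&(h[:,:,2]>150)).astype(np.uint8); n,l,st,ce=cv2.connectedComponentsWithStats(m); print([(st[i].tolist(),ce[i].round()) for i in range(1,n) if st[i,4]>100])
print(back([ce[i] for i in range(1,n) if st[i,4]>100],.082,c).round(4))
E
```

```text
clock: 39.7
eef_pos: [0.6146, -0.0794, 0.1977]
tcp_rot: [2.239, -2.203, -0.002]
wrist_force: [-0.4, 0.6, 0.6]
width: 0.0856
grip_force: 0.0
(array([ 0.03, -0.  , 13.59]), np.float64(-0.002), np.float64(-1.8455344193827228)) [ 0.61535847 -0.07962981  0.19888038]
[([207, 101, 38, 19, 648], array([225., 110.])), ([335, 218, 18, 42, 341], array([343., 236.]))]
[[ 0.6717 -0.1692  0.082 ]
 [ 0.5948 -0.0862  0.082 ]]
```

View pics/z14.png

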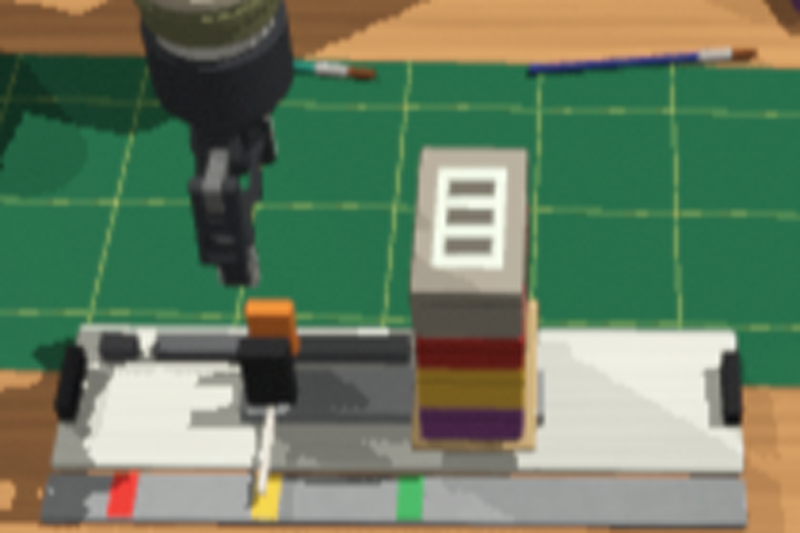

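The scene crop shows a square column (purple, yellow, red, grey from the bottom) on the pallet, the sled at yellow and the gripper over the handle. Now I'll pinch and slide.

```bash
python3 -m inch '[[0,0,4,0,0,0],[0,0,8,0,0,0],[0,0,11,0,0,0],[0,0,13,0,0,0],[0,0,13.5,0,0,0],[0,0,13.5,0,0,0],[0,0,13.5,0,0,0]]' 1 40
python3 -m inch '[[0,0,0,0,0,0],[0,0,0,0,0,0],[0,0,0,0,0,0],[0,0,0,0,0,0],[0,0,0,0,0,0],[0,0,0,0,0,0],[0,0,0,0,0,0],[0,0,0,0,0,0]]' 0 40
```

```text
clock: 40.55
eef_pos: [0.6162, -0.0798, 0.0649]
tcp_rot: [-2.24, 2.201, -0.004]
wrist_force: [0.5, 0.2, 0.3]
width: 0.0855
grip_force: 0.0
clock: 41.35
eef_pos: [0.6147, -0.0796, 0.0643]
tcp_rot: [2.24, -2.202, 0.0]
wrist_force: [-0.1, 0.0, 6.8]
width: 0.0342
grip_force: 43.9
```

```bash
python3 -m inch '[[-0.1,0,0,0,0,0],[-0.3,0,0,0,0,0],[-0.6,0,0,0,0,0],[-1,0,0,0,0,0],[-1.5,0,0,0,0,0],[-2,0,0,0,0,0],[-2.6,0,0,0,0,0],[-3.2,0,0,0,0,0],[-3.8,0,0,0,0,0],[-4.4,0,0,0,0,0],[-5,0,0,0,0,0],[-5.6,0,0,0,0,0],[-6.2,0,0,0,0,0],[-6.8,0,0,0,0,0],[-7.3,0,0,0,0,0],[-7.8,0,0,0,0,0],[-8.2,0,0,0,0,0],[-8.5,0,0,0,0,0],[-8.8,0,0,0,0,0],[-8.9,0,0,0,0,0]]'
python3 -m inch '[[-0.1,0,0,0,0,0],[-0.1,0,0,0,0,0],[-0.1,0,0,0,0,0]]'
```

```text
clock: 43.35
eef_pos: [0.6132, 0.0091, 0.0643]
tcp_rot: [2.239, -2.202, 0.001]
wrist_force: [-0.5, -2.0, 7.0]
width: 0.0345
grip_force: 44.1
clock: 43.65
eef_pos: [0.6132, 0.0101, 0.0643]
tcp_rot: [2.24, -2.202, 0.001]
wrist_force: [-1.3, -1.3, 6.7]
width: 0.0341
grip_force: 44.1
```

Now release and back off, then check.

```bash
python3 -m inch '[[0,0,0,0,0,0],[0,0,0,0,0,0],[0,0,0,0,0,0],[0,0,0,0,0,0],[0,0,0,0,0,0],[0,0,-1,0,0,0],[0,0,-4,0,0,0],[0,0,-8,0,0,0],[0,0,-12,0,0,0],[0,0,-14,0,0,0],[3,0,-15,0,0,0],[7,0,-15,0,0,0],[7,0,-15,0,0,0],[7,0,-15,0,0,0]]' 1 40
python3 - <<'E'
from h import *
im,c=shot('wrist'); s,cs=shot('scene'); t,ct=shot('top')
z=cv2.resize(s[190:320,180:390],(750,464),interpolation=cv2.INTER_CUBIC); cv2.imwrite('pics/z15.png',z[:,:,::-1]); cv2.imwrite('pics/w15.png',im[:,:,::-1])
o=np.zeros((600,800,3),np.uint8); o[:300,:485]=z[::1][:300,:485] if 0 else cv2.resize(s[190:320,180:390],(485,300),interpolation=cv2.INTER_CUBIC)
o[300:600,:400]=cv2.resize(im,(400,300)); o[300:600,400:]=cv2.resize(s[80:380],(400,300))
cv2.imwrite('pics/f15.png',o[:,:,::-1])
E
```

```text
clock: 45.05
eef_pos: [0.6147, -0.0604, 0.2139]
tcp_rot: [-2.238, 2.204, -0.001]
wrist_force: [-0.1, -0.2, 0.2]
width: 0.0851
grip_force: 0.0
```

View pics/f15.png

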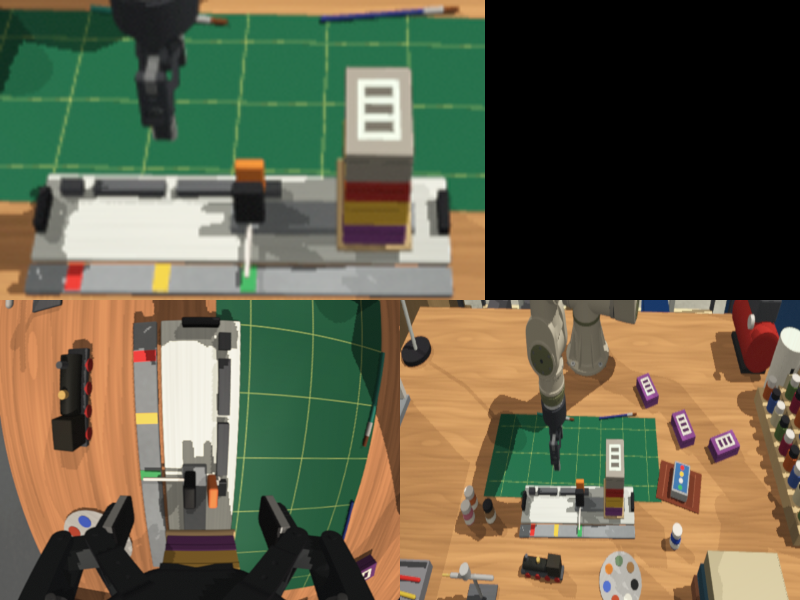

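The pointer is on green, the column is intact and the tin is on the mat. I'll confirm the latch gap before handing in.

Run:
```python
from h import *
im=cv2.imread('pics/w15.png')[:,:,::-1]; c=info('wrist')
for r in (300,310,316): print(r,[(u,im[r,u].tolist()) for u in range(286,356,2)])
print(back([(293,310),(313,310),(331,310),(348,310)],.082,c).round(4))
```

```text
300 [(286, [105, 103, 93]), (288, [105, 103, 95]), (290, [105, 102, 93]), (292, [75, 73, 67]), (294, [16, 15, 16]), (296, [19, 18, 19]), (298, [20, 19, 18]), (300, [20, 18, 18]), (302, [19, 18, 19]), (304, [21, 20, 19]), (306, [19, 20, 20]), (308, [19, 18, 18]), (310, [18, 16, 16]), (312, [24, 23, 23]), (314, [53, 53, 52]), (316, [59, 58, 57]), (318, [58, 59, 58]), (320, [58, 57, 56]), (322, [58, 58, 57]), (324, [57, 57, 56]), (326, [57, 56, 55]), (328, [57, 58, 56]), (330, [73, 65, 58]), (332, [80, 47, 29]), (334, [87, 43, 21]), (336, [110, 55, 27]), (338, [128, 65, 35]), (340, [129, 66, 34]), (342, [131, 67, 35]), (344, [132, 66, 34]), (346, [126, 63, 32]), (348, [90, 52, 37]), (350, [45, 46, 45]), (352, [46, 46, 45]), (354, [46, 46, 45])]
310 [(286, [104, 102, 93]), (288, [104, 102, 92]), (290, [106, 104, 95]), (292, [84, 82, 75]), (294, [29, 28, 27]), (296, [41, 39, 37]), (298, [47, 45, 43]), (300, [51, 48, 45]), (302, [54, 52, 48]), (304, [57, 55, 51]), (306, [61, 58, 54]), (308, [62, 60, 55]), (310, [51, 48, 46]), (312, [31, 30, 29]), (314, [53, 53, 52]), (316, [59, 59, 57]), (
[... 628 characters left out ...]
3]), (306, [60, 57, 53]), (308, [61, 59, 55]), (310, [50, 48, 46]), (312, [32, 31, 31]), (314, [53, 53, 52]), (316, [58, 58, 56]), (318, [57, 57, 56]), (320, [58, 58, 57]), (322, [58, 58, 56]), (324, [59, 59, 57]), (326, [57, 57, 56]), (328, [64, 64, 61]), (330, [114, 112, 103]), (332, [99, 79, 69]), (334, [171, 84, 42]), (336, [234, 126, 69]), (338, [243, 144, 79]), (340, [243, 146, 80]), (342, [243, 150, 82]), (344, [244, 148, 81]), (346, [238, 130, 70]), (348, [165, 100, 75]), (350, [109, 109, 99]), (352, [122, 120, 109]), (354, [133, 130, 118])]
[[ 6.294e-01  2.000e-04  8.200e-02]
 [ 6.139e-01 -1.000e-04  8.200e-02]
 [ 6.000e-01 -3.000e-04  8.200e-02]
 [ 5.868e-01 -4.000e-04  8.200e-02]]
```

The outer faces measure about 43 mm apart, so the tab is out and the latch has locked. Handing in.

```bash
python3 -c "
from workcell import arm
print(arm.job_done())"
```

```text
the job is handed in; nothing more can be done
None
```

The job is handed in: the sled is locked at green with the four cases that were present (purple, yellow, red, grey from the bottom) in a square column within about 2 mm of the pallet's centre, and the tin lies flat mid-mat; the jars and locomotive were never approached.

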